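# Shim the low end of a glued-up post

## Robot

A 6-joint arm with a two-finger parallel gripper is mounted at the origin on the work surface. World frame = base frame: x ahead of the robot, y to its left, z up, the work surface at z = 0. Lengths are in m, angles in rad, forces in N, time in s.
With the tool pointing down it reaches from about 0.325 to 0.9 m from the base axis. Payload 3.5 kg.
Tool frame: the origin (TCP) lies on the centre line of the jaws, within the pads' length; the fingertips stand 17 mm ahead of it and the grasp point (between the pads) lies 2 mm behind it; z points along the fingers, y is the direction in which the jaws open and shut (so a half turn about z gives the same grasp; the last joint's range is limited). The gripper opens to 85 mm and grips with 20 to 120 N. Pads are 22 mm wide; open, the fingers measure 114 mm over their backs; the gripper's body (76 mm by 85 mm) begins 54 mm behind the grasp point. The pads swing forward as they close: fully open they stand 13 mm farther back than shut.
Start: joints at [-1.28, 0.276, -0.026, 1.268, 0, 1.467], TCP at [0.24, -0.577, 0.248] pointing down, gripper open.
Joint ranges: [-3.12, 3.12], [-0.85, 1.88], [-1.08, 1.24], [-1.95, 2.15], [-1.57, 1.53], [-3.14, 3.14]. Speed limits (rad/s): [2.57, 2.57, 3.14, 3.14, 3.14, 3.14].

## Interface

Orientations are given as a rotation vector (axis times angle).
In Python, from workcell import ctrl, read_camera, spotter gives the robot as it stands.
- The arm moves only by the tool send_rows, never from a script. Its argument "targets" is a list that holds one entry, the list of rows, each a list of 6 numbers: the shift along the world's x, y, z in mm, then the turn, a rotation vector about the world's x, y, z in units of 5 degrees (1.0 is 5 degrees). In form: [[[tx, ty, tz, rx, ry, rz], ...]]. A call has 1 to 20 rows; each row is the pose to reach, as a shift and turn from the pose measured when the call began; what a row does not reach only later rows make up. A row lasts 1/12 s, in which the tool goes at most 41.7 mm and 7.16 degrees, less where a joint would pass 70% of its speed; a pose out of reach is approached as far as the arm can. A call with a gripper value outside its range is refused whole. "hand" is the finger opening in mm, from 0 to 85.4, set as the call begins (left out, the last holds). The fingers move at their own pace and stop on an object; "grip_force" is the grip in N (left out, the last holds). Time passes only in rows, so rows that repeat a pose let the fingers close. It gives the time, the measured TCP pose, the force and the opening at its end, in the units of the state.
- ctrl.sense(): the state, without advancing time (a new reading comes with each control period).
- read_camera(name): name is "scene" or "top"; returns a dict with "pixels" (420x560x3 uint8, red, green, blue), "range_z" (420x560 float32, m along the optical axis (not along the pixel's ray), 0 where there is no reading), "fov_y" (degrees; the focal length in pixels is half the picture's height over the tangent of half this angle, whatever the lens; pixels are square), "cx", "cy" (the principal point, pixels), "R" (3x3) and "t" (3): a world point X has camera coordinates R X + t. Camera axes: x right, y down, z forward; pixel columns grow to the right and rows downward; lengths in m; the calibration is good to about 2 mm. A picture is of the moment at which its call begins.
- ctrl.job_done(): hands the job in, once; it reports no verdict.
Trained networks look in the newest picture that a camera, given by its name, has taken for a name from the list of things; names that differ only in an ending like _2 or _b are one class to them, and where a whole thing is asked for, a point or a joint stands for the part that bears it (a point fixed in the world has none). Each returns a list of dicts, best first, with "score" (0 to 1); they miss things now and then, are a little off and sometimes report something else, mostly with a low value. They report only what shows in the picture. A call takes as long as a camera call. They do not tell look-alikes from the thing itself.
- spotter.find_in(camera, target): "bbox" ([left, top, right, bottom] in pixels, round what is visible of it).
The state is a dict: "time_s": time; "qpos": joint angles; "joint_vel": joint speeds; "tau": joint torques, N m; "ee_pos": TCP position; "tool_rot": TCP orientation; "force": force on the tool from outside, world axes, zero at the start; "torque": the same for the moment, N m; "opening": opening from 0.0 (shut) to 1.0 (fully open).
Only numpy, scipy, OpenCV 4.12 (cv2) and the standard library are available. Lean on these libraries where they do the work, as an engineer would, in place of code of your own. Each camera call takes 0.05 s, during which the arm holds its last target.

## Task

Bring the low end of the heavy glued-up post up level: set the pry bar's heel on the fulcrum block with its foot under that end, lever the post up by pressing the handle right down to the bench, where the bar stays by its own weight, and slide the orange shim flat along the near batten until at least two thirds of the post's width lies over it. Then let the post down gently onto the shim, take the bar out and lay it flat on the bench clear of post and battens. Lift the post with the bar only, keep the gripper off it, do not shift it on the battens, and leave the other things alone.

Things in the scene. Friction and masses are not known exactly. Their poses are not given: they have to be found in the camera images.
- battens: Fixed supports, one set. Origin on the bench under the centre of the NEAR batten; y runs along the post to its far (high) end, x across the post away from the robot, z up. Near batten: light wood, bare, 200 mm (x) by 60 mm (y), 30 mm high. Far batten: the same, centred at y = +460 mm, with a 10 mm orange shim already screwed on it (40 mm high in all).
- fulcrum (a point): Centre of the top of the fulcrum block, a dark wood block of 90 mm (x) by 36 mm (y), 14 mm high, screwed to the bench just outside the post's low end: 112 mm to -y of the battens' origin, so its top spans battens y = -130 to -94 mm. Axes as the battens'.
- post: Heavy glued-up timber post, 110 mm wide (x), 660 mm long (y), 92 mm high, about 4.6 kg, loose, lying over both battens, axes along theirs. Origin on its underside, mid width, over the near batten; its low end is at y = -90 mm, the far end at +570 mm. It starts 10 mm low at the near batten (slope 0.022 rad); on the shim it is level.
- post_seat (a point): The post's origin: the point of its underside over the near batten's centre line; about 31 mm above the bench at the start, 40 mm when it sits on the shim, about 47 mm when fully levered.
- post_end (a point): Middle of the lower edge of the post's low end face, over the fulcrum block's inner edge; about 28.5 mm above the bench at the start.
- pry_bar: Flat steel pry bar, blue shank, bare ends, 0.75 kg, lying flat on the bench, foot up. Origin: the heel (underside of the bend). Shank straight to -x, 240 mm long, 28 mm wide (y), 12 mm thick (z 0 to 12 mm), then a small claw to x = -270 mm. Foot: from the heel 40 mm long, 38 mm wide, 5 mm thick at the tip, 8 mm at the root, rising 45 degrees towards +x and +z.
- bar_tip (a point): Underside of the tip of the bar's foot, at bar x = +28, z = +28 mm. With the handle raised 45 degrees the foot is level. Before levering the tip should be 20 to 28 mm under the post (it draws back 13 mm as it rises), the heel on the block's top.
- bar_grip (a point): A good place to hold the shank: bar x = -135 mm, mid thickness (z = 6 mm); the centre of mass is near x = -111 mm. With the heel on the block and the handle end down on the bench (shank 3 degrees past level) the bar holds the post up by its own weight when let go.
- shim: Flat orange packing shim, 180 mm (x) by 45 mm (y) by 10 mm thick, 70 g, lying flat on the bench. Origin at the centre of its underside. Goes on top of the near batten, long way across the post, best entered from the robot's side (-x of the battens).
- offcut: Bystander: bare board offcut 150 x 70 x 19 mm. Origin at the centre of its underside.
- drill: Bystander: grey and black cordless drill lying on its side, about 230 x 200 mm, 63 mm high.
- battery: Bystander: black battery pack 115 x 75 x 63 mm.
- glue: Bystander: yellow glue bottle, 60 mm across, 160 mm tall, standing.
- tape: Bystander: yellow and black tape measure 80 x 38 x 60 mm.
There are look-alikes about, which are no part of the job. There is more than one size of the shim; the one meant has the size given above.

How it is judged:
On the way, in this order (a step that is already met when the one before it is completed fails the run):
1. the post's low end is levered up by the bar over the fulcrum block, high enough for the shim (z of post_seat in the frame of battens above 0.0415 m and contact force between pry_bar and post above 3 N and contact force between pry_bar and battens above 3 N), for 0.3 s.
2. the shim lies along the near batten under at least two thirds of the post's width, the post still raised (x of shim in the frame of battens between -0.075 and 0.075 m and y of shim in the frame of battens between -0.025 and 0.025 m and z of shim in the frame of battens above 0.027 m and angle between the x axis of shim and the x axis of battens, either way round below 0.2 rad and z of post_seat in the frame of battens above 0.0405 m), for 0.2 s.
At the end, for the whole second after the job is handed in: The post rests on the shim and is level within 0.008 rad, within 25 mm of where it lay; the shim lies along the near batten (within 0.2 rad and 25 mm of its middle line) under at least two thirds of the post's width; the pry bar lies flat on the bench, touching neither post nor battens; all at rest (x of shim in the frame of battens between -0.075 and 0.075 m and y of shim in the frame of battens between -0.025 and 0.025 m and angle between the x axis of shim and the x axis of battens, either way round below 0.2 rad and contact force between shim and post above 5 N and angle between post's own z axis and vertical below 0.008 rad and distance of post_seat from where it was at the start of the episode below 0.025 m and contact force between pry_bar and post below 0.1 N and contact force between pry_bar and battens below 0.1 N and angle between pry_bar's own z axis and vertical below 0.1 rad and height (world z) of pry_bar below 0.008 m and linear speed of pry_bar below 0.02 m/s and linear speed of post below 0.01 m/s).
It fails at once if the gripper or arm pushes on the post (over 8 N) (contact force between any of the fingers, the arm and post above 8 N).
It fails at once if the post is dropped or jerked (over 0.2 m/s) (linear speed of post above 0.2 m/s).
It fails at once if another thing on the bench is moved by more than 20 mm (distance of any of offcut, drill, battery, glue, tape from where it was at the start of the episode above 0.02 m).
It also fails if it takes over 72 s, if anything falls off the work surface, if the arm or the gripper's body presses on something with over 40 N, if the wrist force passes 120 N, or if a joint passes its speed limit or range.

## Working session

There is one attempt and no reset: what is moved stays moved. The work goes in short steps, Python scripts to look and compute and a tool call to move; the robot and the scene stay as the last step left them, time stands still between calls to the robot, and variables do not carry over. Pictures are saved under pics/ and viewed, and the job is handed in when it is done.

Besides the shell and the picture viewer there is one more tool, called after "Request:" as name(argument=value, ...) on one line, values as JSON. send_rows: Moves the arm, as the interface text tells. Its arguments: {"type":"object","properties":{"targets":{"type":"array"},"hand":{"type":"number"},"grip_force":{"type":"number"}},"required":["targets"]}

```bash
ls; mkdir -p pics
cat > h.py <<'E'
import numpy as np, cv2
from workcell import ctrl, read_camera, spotter
def shot(name,f=None):
    d=read_camera(name); 
    if f: cv2.imwrite('pics/'+f,cv2.cvtColor(d['pixels'],cv2.COLOR_RGB2BGR))
    return d
def cloud(d):
    h,w=d['range_z'].shape; f=h/2/np.tan(np.radians(d['fov_y'])/2)
    v,u=np.mgrid[0:h,0:w]; z=d['range_z'].astype(float)
    P=np.stack([(u-d['cx'])/f*z,(v-d['cy'])/f*z,z],-1)
    R=np.array(d['R']);t=np.array(d['t'])
    X=(P-t)@R; X[z==0]=np.nan
    return X
def proj(d,X):
    f=d['pixels'].shape[0]/2/np.tan(np.radians(d['fov_y'])/2)
    c=np.asarray(X)@np.array(d['R']).T+np.array(d['t'])
    return np.stack([c[...,0]/c[...,2]*f+d['cx'],c[...,1]/c[...,2]*f+d['cy']],-1)
E
python3 - <<'E'
from h import *
for n in ('top','scene'):
    d=shot(n,n+'0.png'); np.savez(n+'0.npz',**d)
    print(n,d['fov_y'],d['cx'],d['cy'],np.round(d['R'],3).tolist(),np.round(d['t'],3))
    for o in ('battens','fulcrum','post','pry_bar','shim','offcut','drill','battery','glue','tape','bar_tip','bar_grip'):
        print(o,[(np.round(x['bbox']).tolist(),round(x['score'],2)) for x in spotter.find_in(n,o)][:4])
print(ctrl.sense())
E
```

```text
pics
top 42.52876185489969 270.1184767760507 215.33528752432824 [[0.018, -1.0, 0.021], [-0.992, -0.02, -0.125], [0.125, -0.019, -0.992]] [-0.116  0.522  1.228]
battens [([0.0, 104.0, 268.0, 204.0], 0.75)]
fulcrum [([70.0, 232.0, 150.0, 265.0], 0.17)]
post [([0.0, 107.0, 246.0, 191.0], 0.67)]
pry_bar [([268.0, 178.0, 392.0, 215.0], 0.86), ([0.0, 105.0, 248.0, 192.0], 0.64)]
shim [([69.0, 235.0, 151.0, 267.0], 0.72), ([91.0, 295.0, 139.0, 355.0], 0.65)]
offcut [([295.0, 238.0, 363.0, 274.0], 0.88)]
drill [([404.0, 114.0, 502.0, 246.0], 0.56)]
battery [([401.0, 249.0, 442.0, 301.0], 0.95)]
glue [([271.0, 88.0, 301.0, 123.0], 0.75), ([0.0, 108.0, 250.0, 188.0], 0.35)]
tape [([250.0, 258.0, 283.0, 288.0], 0.85)]
bar_tip [([268.0, 180.0, 392.0, 219.0], 0.69)]
bar_grip [([268.0, 180.0, 391.0, 217.0], 0.91)]
scene 48.46558764089447 289.11509100585477 211.26831756984637 [[0.416, 0.909, -0.007], [0.714, -0.332, -0.616], [-0.562, 0.251, -0.788]] [-0.105 -0.368  1.725]
battens [([315.0, 198.0, 528.0, 266.0], 0.88)]
fulcrum [([317.0, 200.0, 526.0, 270.0], 0.76)]
post [([328.0, 148.0, 555.0, 257.0
[... 560 characters left out ...]
)]
bar_grip [([205.0, 233.0, 307.0, 267.0], 0.69)]
{'time_s': 1.3, 'qpos': array([-1.28040786e+00,  2.76358082e-01, -2.64198570e-02,  1.26799415e+00,
       -1.04719902e-05,  1.46739151e+00]), 'joint_vel': array([-0.00070259, -0.00065368, -0.00045269,  0.00050771, -0.00127184,
        0.00131507]), 'tau': array([-1.22359197e-03, -4.45490921e+01,  2.95558226e+01,  1.11134170e-03,
       -7.89173987e-05,  1.42699420e-06]), 'ee_pos': array([ 0.23979089, -0.57715771,  0.24832998]), 'tool_rot': array([ 3.08086743e+00,  6.14575063e-01, -1.28224757e-05]), 'force': array([ 0.0412236 , -0.21880098, -0.8064739 ]), 'torque': array([-0.06050736, -0.01174407, -0.00732094]), 'opening': 0.9961113498896557}
```

View pics/top0.png

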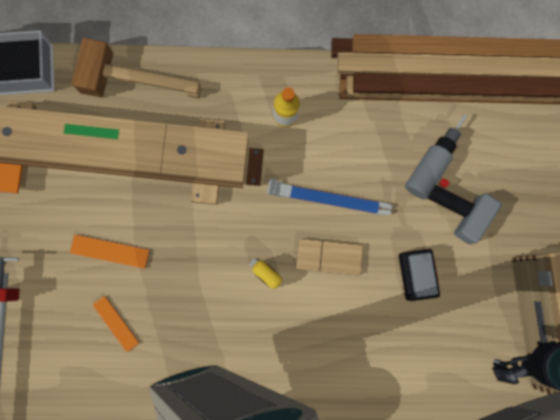

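View pics/scene0.png

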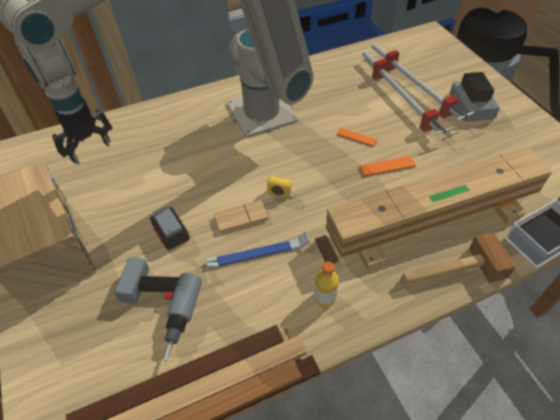

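The top view shows the near batten at about (207,190), the fulcrum block at (255,167), and the bar from its foot at (272,187) to its claw at (392,209). Two loose orange strips lie at (110,250) and (116,323), and a third, at (8,177), sits on the far batten. Next I'll measure them.

```bash
cat > m.py <<'E'
from h import *
def load(n):
    z=np.load(n); return {k:z[k] for k in z.files}
def rectfit(X):
    r=cv2.minAreaRect((X[:,:2]*1000).astype(np.float32)); return r
if __name__=='__main__':
  for n in ('top','scene'):
    d=load(n+'0.npz'); X=cloud(d); hsv=cv2.cvtColor(d['pixels'],cv2.COLOR_RGB2HSV)
    H,S,V=[hsv[...,i].astype(int) for i in range(3)]
    masks={'orange':(H>=4)&(H<=14)&(S>200)&(V>120),'blue':(H>100)&(H<125)&(S>120)&(X[...,2]<.05)}
    bench=X[...,2][np.abs(X[...,2])<.01]; print(n,'bench z',np.nanmedian(bench))
    for k,m in masks.items():
        nl,lab,st,c=cv2.connectedComponentsWithStats(m.astype(np.uint8))
        for i in range(1,nl):
            if st[i,4]>60:
                P=X[lab==i]; P=P[~np.isnan(P[:,0])]
                if len(P)<30 or np.median(P[:,2])<-.1: continue
                print(k,st[i].tolist(),'z',np.round(np.percentile(P[:,2],[10,50,90]),4),'rect',np.round(cv2.boxPoints(rectfit(P))).tolist(),np.round(rectfit(P)[1]))
    # post top
    m=(X[...,2]>.112)&(X[...,2]<.145)&(X[...,0]>.4)&(X[...,1]>-.05)
    nl,lab,st,c=cv2.connectedComponentsWithStats(m.astype(np.uint8)); i=1+np.argmax(st[1:,4]); P=X[lab==i]
    A=np.c_[P[:,:2],np.ones(len(P))]; co=np.linalg.lstsq(A,P[:,2],rcond=None)[0]
    print('post',st[i],'plane',co,np.round(cv2.boxPoints(rectfit(P))).tolist(),rectfit(P)[1])
    m=(X[...,2]>.006)&(X[...,2]<.028)&(V<75)&(X[...,0]>.4)
    nl,lab,st,c=cv2.connectedComponentsWithStats(m.astype(np.uint8))
    for i in range(1,nl):
        if st[i,4]>60:
            P=X[lab==i];print('dark',st[i].tolist(),np.median(P[:,2]),np.round(cv2.boxPoints(rectfit(P))).tolist(),rectfit(P)[1])
  d=load('top0.npz')['pixels'][...,::-1]
  a=cv2.resize(d[80:350,0:240],None,fx=2,fy=2,interpolation=cv2.INTER_CUBIC)
  b=cv2.resize(d[120:240,180:400],None,fx=3.6,fy=3.6,interpolation=cv2.INTER_CUBIC)
  cv2.imwrite('pics/cropA.png',a);cv2.imwrite('pics/cropB.png',b)
E
python3 m.py
```

```text
top bench z 0.001425611545153715
orange [283, 89, 11, 11, 87] z [0.159  0.1616 0.1639] rect [[758.0, -135.0], [768.0, -152.0], [788.0, -140.0], [778.0, -123.0]] [23. 19.]
orange [0, 164, 21, 27, 507] z [0.0372 0.0405 0.0436] rect [[570.0, 527.0], [571.0, 476.0], [633.0, 477.0], [632.0, 528.0]] [62. 51.]
orange [73, 237, 74, 29, 902] z [0.0074 0.0106 0.0139] rect [[402.0, 187.0], [437.0, 181.0], [469.0, 351.0], [434.0, 357.0]] [173.  36.]
orange [96, 299, 40, 50, 385] z [0.0052 0.0081 0.0115] rect [[211.0, 218.0], [228.0, 197.0], [326.0, 275.0], [310.0, 296.0]] [126.  27.]
blue [291, 187, 87, 25, 875] z [0.0105 0.0136 0.0169] rect [[539.0, -361.0], [564.0, -365.0], [599.0, -159.0], [574.0, -155.0]] [209.  26.]
post [    0   106   248    76 12378] plane [0.01192024 0.01885127 0.11512889] [[587.0, -43.0], [698.0, -52.0], [742.0, 490.0], [631.0, 498.0]] (543.06591796875, 111.49555206298828)
dark [246, 149, 17, 36, 472] 0.015332953555674753 [[600.0, -80.0], [688.0, -87.0], [690.0, -54.0], [603.0, -47.0]] (32.80464553833008, 88.07148742675781)
scene bench z -0.0001829994375099558
blue [218, 242, 72, 22, 455] z [0.0087 0.012  0.0151] rect [[540.0, -356.0], [566.0, -361.0], [602.0, -158.0], [577.0, -153.0]] [206.  26.]
post [ 327  147  226   94 7645] plane [-0.02312181  0.02246097  0.13636063] [[588.0, -40.0], [702.0, -49.0], [755.0, 613.0], [641.0, 622.0]] (664.0875854492188, 114.91024017333984)
dark [164, 236, 25, 14, 102] 0.018412205538265135 [[437.0, -482.0], [455.0, -485.0], [464.0, -413.0], [445.0, -411.0]] (72.37156677246094, 18.52980613708496)
dark [317, 237, 20, 25, 265] 0.01402334223868736 [[604.0, -78.0], [691.0, -86.0], [694.0, -53.0], [607.0, -46.0]] (32.90188217163086, 87.63563537597656)
```

View pics/cropA.png

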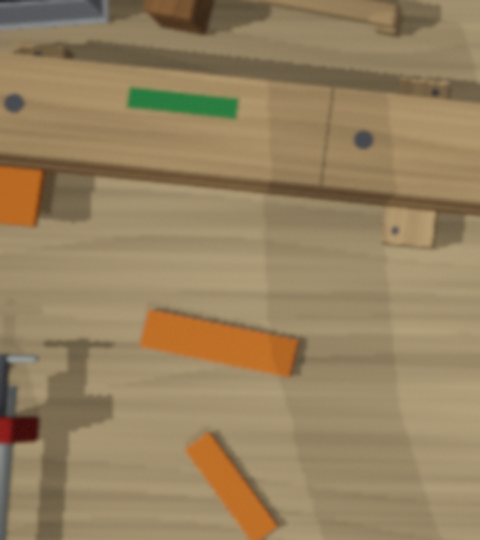

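View pics/cropB.png

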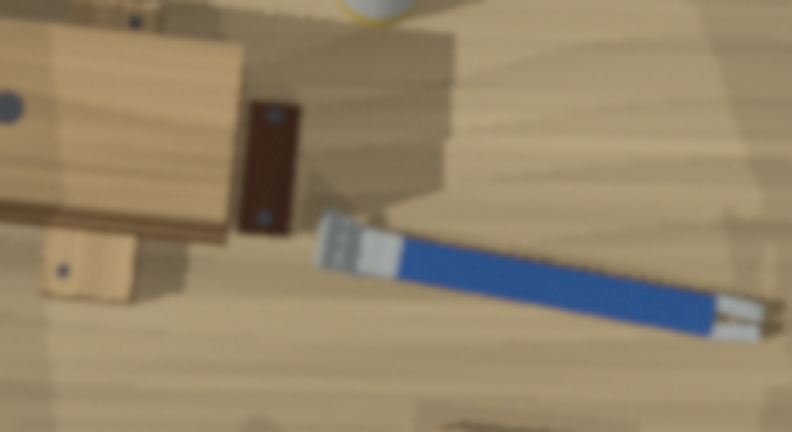

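Run:
```python
from m import *
from scipy.spatial.transform import Rotation as R
d=load('top0.npz');X=cloud(d);z=X[...,2]
ux=np.array([.9967,-.0811]);uy=np.array([.0811,.9967])
b=np.array([.168,.986]);n=np.array([.986,-.168]);c=np.array([.569,-.26])
# bar: points above bench near bar axis
for nm in('top','scene'):
    d=load(nm+'0.npz');X=cloud(d)
    P=X.reshape(-1,3);off=(P[:,:2]-c);s=off@b;w=off@n
    m=(abs(w)<.045)&(abs(s)<.25)&(P[:,2]>.005)&(P[:,2]<.06)
    print(nm)
    for a in np.arange(-.2,.22,.02):
        k=m&(s>=a)&(s<a+.02)
        if k.sum()>5: print(round(a,3),k.sum(),np.round(np.percentile(w[k]*1000,[3,50,97]),1),np.round(np.percentile(P[k,2]*1000,[5,50,95]),1), 'max s',round(s[k].max()*1000,1),'min',round(s[k].min()*1000,1))
s=ctrl.sense();r=R.from_rotvec(s['tool_rot']);print(s['ee_pos'],'\n',r.as_matrix().round(3))
```

```text
top
-0.2 59 [-43.6  41.4  44.6] [ 5.2 15.2 56. ] max s -181.2 min -200.0
-0.18 38 [-38.5   4.8  43.8] [5.  6.1 8.5] max s -160.2 min -178.8
-0.16 38 [-44.   -0.1  38.5] [5.3 6.1 8. ] max s -140.0 min -159.9
-0.14 93 [-40.8  -2.   31.7] [ 5.3 15.6 20.8] max s -120.1 min -140.0
-0.12 112 [-34.5  -2.   36.1] [ 5.2 11.7 17.3] max s -100.1 min -120.0
-0.1 122 [-34.3  -0.7  42.4] [ 5.4 13.4 16.9] max s -80.2 min -99.9
-0.08 124 [-36.8  -2.1  20.6] [ 5.4 12.5 17.9] max s -60.1 min -80.0
-0.06 124 [-37.4  -0.7  35.8] [ 5.4 12.7 17.8] max s -40.1 min -59.6
-0.04 121 [-23.4  -0.3  29. ] [ 5.6 12.3 17.1] max s -20.1 min -39.7
-0.02 115 [-28.1  -0.6  33.5] [ 6.2 13.  17.5] max s -0.0 min -19.8
-0.0 117 [-34.7   0.   32.3] [ 5.7 12.5 16.8] max s 20.0 min 0.2
0.02 122 [-31.2  -0.9  32.9] [ 5.2 13.1 17.4] max s 40.0 min 20.3
0.04 113 [-24.8  -0.1  29.8] [ 5.5 12.6 16.6] max s 59.8 min 40.4
0.06 124 [-36.4  -0.8  29.1] [ 5.3 12.8 17.6] max s 80.0 min 60.2
0.08 119 [-32.2  -0.6  34.9] [ 5.7 12.3 16.7] max s 99.7 min 80.3
0.1 119 [-37.   -1.9  31.2] [ 5.6 12.7 18. ] max s 119.8 min 100.0
0.12 141 [-33
[... 1005 characters left out ...]
.04 65 [-12.1   3.4  17. ] [ 5.8 11.4 15.8] max s 59.7 min 40.1
0.06 64 [-13.9   2.3  14.9] [ 7.2 11.7 15.3] max s 79.9 min 60.2
0.08 65 [-13.    1.8  21.8] [ 5.7 11.7 16.1] max s 99.9 min 80.3
0.1 63 [-13.6   3.2  14.5] [ 6.2 11.4 15. ] max s 119.7 min 100.2
0.12 72 [-14.3   1.7  19.8] [ 7.7 12.  16.9] max s 139.8 min 120.1
0.14 94 [-15.5   2.7  18. ] [12.5 21.3 28.1] max s 159.9 min 140.0
0.16 22 [-15.3   1.6  17.3] [26.  29.8 32.6] max s 165.7 min 160.1
0.18 64 [ 0.2 20.1 42.4] [ 8.9 13.2 16.9] max s 199.9 min 181.1
0.2 96 [-4.2 21.1 42.5] [ 9.1 13.9 18. ] max s 219.9 min 200.1
[ 0.23979089 -0.57715771  0.24832998] 
 [[ 0.923  0.384 -0.   ]
 [ 0.384 -0.923 -0.   ]
 [-0.     0.    -1.   ]]
```

The crop confirms it. The large strip at (110,250) measures about 175×40 mm, so it matches the 180×45 shim. The one at (116,323) is about 128×30, a look-alike. The bar's heel is at about (593,-125) mm, with its axis about 9.6° off world y.

```bash
cat > k.py <<'E'
from h import *
from scipy.spatial.transform import Rotation as R
def delta(p,Rt,s=None):
    s=s or ctrl.sense()
    d=(np.asarray(p)-s['ee_pos'])*1000
    w=(Rt*R.from_rotvec(s['tool_rot']).inv()).as_rotvec()/np.radians(5)
    return [round(x,1) for x in d]+[round(x,2) for x in w]
def down(yaw): # jaw (tool y) angle = yaw deg
    y=np.radians(yaw); Y=np.array([np.cos(y),np.sin(y),0]);Z=np.array([0,0,-1.]);X=np.cross(Y,Z)
    return R.from_matrix(np.c_[X,Y,Z])
def tilt(axis_yaw,deg):
    a=np.radians(axis_yaw); return R.from_rotvec(np.radians(deg)*np.array([np.cos(a),np.sin(a),0]))
E
python3 - <<'E'
from k import *
Rt=tilt(-9.6,15)*down(-9.6)
print(delta([.570,-.258,.12],Rt))
E
```

```text
[np.float64(330.2), np.float64(319.2), np.float64(-128.3), np.float64(2.45), np.float64(-1.95), np.float64(11.5)]
```

Request:
send_rows(targets=[[[80, 80, 0, 0.5, -0.4, 2.5], [160, 155, -30, 1.2, -1, 5.5], [250, 240, -60, 1.9, -1.5, 8.5], [330, 319, -108, 2.45, -1.95, 11.5], [330, 319, -128, 2.45, -1.95, 11.5], [330, 319, -128, 2.45, -1.95, 11.5], [330, 319, -128, 2.45, -1.95, 11.5], [330, 319, -128, 2.45, -1.95, 11.5], [330, 319, -128, 2.45, -1.95, 11.5], [330, 319, -128, 2.45, -1.95, 11.5], [330, 319, -128, 2.45, -1.95, 11.5], [330, 319, -128, 2.45, -1.95, 11.5], [330, 319, -128, 2.45, -1.95, 11.5], [330, 319, -128, 2.45, -1.95, 11.5], [330, 319, -128, 2.45, -1.95, 11.5], [330, 319, -128, 2.45, -1.95, 11.5]]], hand=55, grip_force=100)

```text
time_s: 2.63
ee_pos: [0.5695, -0.2595, 0.121]
tool_rot: [-2.261, -1.909, -0.298]
force: [0.2, -0.3, -0.3]
opening: 0.644
```

```bash
cat > look.py <<'E'
import sys
from k import *
t=sys.argv[1]; x=[]
for n in ('top','scene'):
    d=shot(n); np.savez(n+t+'.npz',**d); x.append(d)
a=x[0]['pixels'][60:270,150:430];b=x[1]['pixels'][90:300,150:430]
if len(sys.argv)>2: 
    c=list(map(int,sys.argv[2:])); a=x[0]['pixels'][c[1]:c[1]+210,c[0]:c[0]+280];b=x[1]['pixels'][c[3]:c[3]+210,c[2]:c[2]+280]
im=np.vstack([a,b]);im=cv2.resize(im,None,fx=1.4,fy=1.4,interpolation=cv2.INTER_CUBIC)
im=np.hstack([cv2.resize(a,(400,300),interpolation=cv2.INTER_CUBIC),cv2.resize(b,(400,300),interpolation=cv2.INTER_CUBIC)])
cv2.imwrite('pics/l'+t+'.png',im[...,::-1])
s=ctrl.sense();print(s['time_s'],s['ee_pos'].round(4),R.from_rotvec(s['tool_rot']).as_matrix().round(3).tolist(),s['force'].round(1),s['opening'],s['qpos'].round(2))
E
python3 look.py 1
```

```text
2.7333 [ 0.5695 -0.2596  0.121 ] [[0.163, 0.986, 0.044], [0.952, -0.169, 0.254], [0.258, 0.001, -0.966]] [-0.2 -0.1  0.2] 0.6438080269471982 [-0.63  0.43 -0.11  1.15  0.23  1.09]
```

View pics/l1.png

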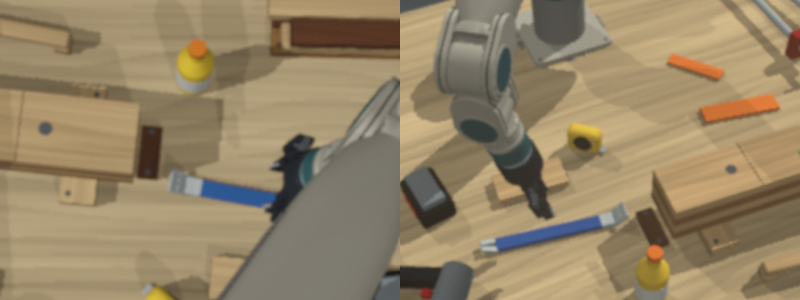

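Request:
send_rows(targets=[[[0.5, 1, -35, 0, 0, 0], [0.5, 1, -65, 0, 0, 0], [0.5, 1, -85, 0, 0, 0], [0.5, 1, -93, 0, 0, 0], [0.5, 1, -97, 0, 0, 0], [0.5, 1, -100, 0, 0, 0], [0.5, 1, -100, 0, 0, 0], [0.5, 1, -100, 0, 0, 0]]])

```text
time_s: 3.4
ee_pos: [0.5709, -0.2595, 0.0225]
tool_rot: [-2.264, -1.91, -0.299]
force: [0.2, -0.3, 0.9]
opening: 0.645
```

Request:
send_rows(targets=[[[0, 0, 0, 0, 0, 0], [0, 0, 0, 0, 0, 0], [0, 0, 0, 0, 0, 0], [0, 0, 0, 0, 0, 0], [0, 0, 0, 0, 0, 0], [0, 0, 0, 0, 0, 0]]], hand=15, grip_force=110)

```text
time_s: 3.9
ee_pos: [0.5704, -0.26, 0.0244]
tool_rot: [-2.264, -1.91, -0.297]
force: [-5.3, -0.6, 8.9]
opening: 0.276
```

```bash
python3 look.py 2
```

```text
4.0 [ 0.5704 -0.2599  0.0244] [[0.163, 0.986, 0.046], [0.953, -0.169, 0.252], [0.256, 0.002, -0.967]] [-4.8 -1.2  8.1] 0.27186520821398313 [-0.63  0.53 -0.19  0.97  0.23  1.09]
```

View pics/l2.png

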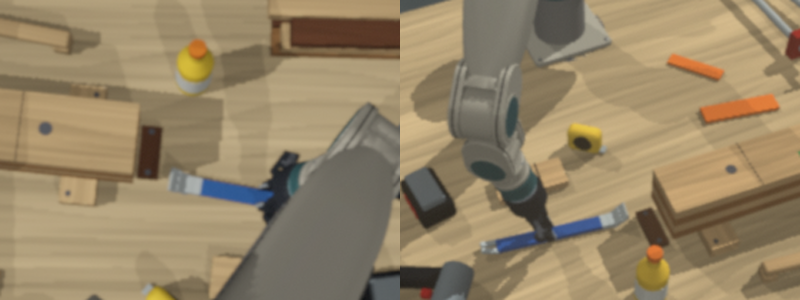

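Request:
send_rows(targets=[[[0, 0, 8, 0, 0, 0], [0, 0, 25, 0, 0, 0], [0, 0, 50, 0, 0, 0], [0, 0, 75, 0, 0, 0], [0, 0, 75, 0, 0, 0], [0, 0, 75, 0, 0, 0], [0, 0, 75, 0, 0, 0]]])

```text
time_s: 4.58
ee_pos: [0.5693, -0.2595, 0.0977]
tool_rot: [-2.263, -1.909, -0.294]
force: [0.6, -0.1, -7.8]
opening: 0.269
```

```bash
python3 look.py 3
```

```text
4.6833 [ 0.5686 -0.2588  0.0968] [[0.164, 0.986, 0.042], [0.952, -0.169, 0.254], [0.257, -0.002, -0.966]] [-0.2  0.6 -6.9] 0.2671249710679967 [-0.63  0.45 -0.13  1.1   0.23  1.09]
```

View pics/l3.png

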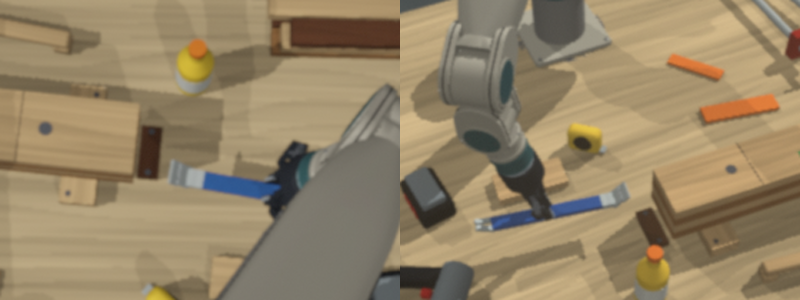

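```bash
cat > bar.py <<'E'
import sys
from m import *; from k import *
# fit blue shank's axis from cloud near the tool; prints direction, pitch, foot end
def fit(t):
    for nm in ('top','scene'):
        d=load(nm+t+'.npz');X=cloud(d);hsv=cv2.cvtColor(d['pixels'],cv2.COLOR_RGB2HSV).astype(int)
        m=(hsv[...,0]>100)&(hsv[...,0]<125)&(hsv[...,1]>120)&(X[...,0]>.5)&(X[...,0]<.76)&(X[...,1]>-.55)&(X[...,1]<0)
        nl,lab,st,c=cv2.connectedComponentsWithStats(m.astype(np.uint8))
        P=[]
        for i in range(1,nl):
            if st[i,4]>25: P.append(X[lab==i])
        if not P: print(nm,'none');continue
        P=np.vstack(P);P=P[~np.isnan(P[:,0])];c0=np.median(P,0)
        for _ in range(3):
            c0=P.mean(0);u=np.linalg.svd(P-c0,full_matrices=False)[2][0];u*=np.sign(u[1])
            r=np.linalg.norm((P-c0)-np.outer((P-c0)@u,u),axis=1);P=P[r<.022]
        q=(P-c0)@u
        print(nm,len(P),'c',c0.round(4),'u',u.round(3),'yaw',np.degrees(np.arctan2(u[1],u[0])).round(2),'pitch',np.degrees(np.arcsin(u[2])).round(2),'ends',(c0+u*q.max()).round(4),(c0+u*q.min()).round(4))
fit(sys.argv[1])
E
python3 bar.py 3; python3 bar.py 0
```

```text
top 512 c [ 0.5786 -0.2112  0.0852] u [ 0.112  0.993 -0.048] yaw 83.57 pitch -2.76 ends [ 0.5848 -0.1559  0.0825] [ 0.5715 -0.2744  0.0883]
scene 277 c [ 0.5759 -0.2302  0.0834] u [ 0.165  0.986 -0.032] yaw 80.51 pitch -1.81 ends [ 0.5886 -0.1539  0.081 ] [ 0.5548 -0.3565  0.0875]
top 875 c [ 0.569  -0.2592  0.0137] u [ 0.165  0.986 -0.001] yaw 80.53 pitch -0.08 ends [ 0.5861 -0.1567  0.0135] [ 0.5517 -0.3632  0.0138]
scene 455 c [ 0.5707 -0.2588  0.012 ] u [0.168 0.986 0.   ] yaw 80.35 pitch 0.01 ends [ 0.5883 -0.1554  0.012 ] [ 0.5538 -0.3584  0.0119]
```

```bash
cat > plan.py <<'E'
from k import *
O=np.array([.655,.045,0]);UX=np.array([.9967,-.0811,0]);UY=np.array([.0811,.9967,0])
YAW=85.35
def barR(yaw,pitch): # pitch deg = foot-up positive
    y,p=np.radians([yaw,pitch]);x=np.array([np.cos(y)*np.cos(p),np.sin(y)*np.cos(p),np.sin(p)])
    yy=np.array([-np.sin(y),np.cos(y),0]);return R.from_matrix(np.c_[x,yy,np.cross(x,yy)])
def bat(x,y,z): return O+UX*x+UY*y+np.array([0,0,z])
def tool(rel,H,Rb): # rel=(p,R) of tool in bar frame
    return H+Rb.apply(rel[0]),Rb*rel[1]
def relof(s,H,Rb):
    return Rb.inv().apply(s['ee_pos']-H),Rb.inv()*R.from_rotvec(s['tool_rot'])
def barof(s,rel):
    Rb=R.from_rotvec(s['tool_rot'])*rel[1].inv();H=s['ee_pos']-Rb.apply(rel[0]);return H,Rb
def inbat(H): d=H-O; return np.array([d@UX,d@UY,d[2]]).round(4)
E
python3 - <<'E'
from plan import *
import pickle
s=ctrl.sense();rel=relof(s,np.array([.5928,-.124,.0685]),barR(80.45,-2));pickle.dump((rel[0],rel[1].as_quat()),open('rel.pkl','wb'))
print(rel[0])
for a in [(-.165,.060,-45),(-.155,.0185,-45),(-.106,.0185,-45)]:
    p,Rt=tool(rel,bat(0,a[0],a[1]),barR(YAW,a[2]));print(a,[float(v) for v in delta(p,Rt,s)],p.round(3))
E
```

```text
[-0.13786677  0.00147468  0.02348231]
(-0.165, 0.06, -45) [65.0, 58.9, 77.3, -8.54, 1.06, 0.93] [ 0.634 -0.2    0.174]
(-0.155, 0.0185, -45) [65.8, 68.8, 35.8, -8.54, 1.06, 0.93] [ 0.634 -0.19   0.133]
(-0.106, 0.0185, -45) [69.8, 117.7, 35.8, -8.54, 1.06, 0.93] [ 0.638 -0.141  0.133]
```

Request:
send_rows(targets=[[[10, 9, 20, -1, 0.1, 0.1], [20, 18, 40, -2.2, 0.25, 0.25], [30, 27, 60, -3.4, 0.4, 0.4], [40, 36, 75, -4.6, 0.55, 0.5], [50, 45, 77, -5.8, 0.7, 0.65], [60, 52, 77, -7, 0.85, 0.8], [65, 59, 77, -8.54, 1.06, 0.93], [65, 59, 77, -8.54, 1.06, 0.93], [65, 59, 77, -8.54, 1.06, 0.93], [65, 59, 77, -8.54, 1.06, 0.93], [65, 59, 77, -8.54, 1.06, 0.93]]])

```text
time_s: 5.6
ee_pos: [0.6328, -0.2003, 0.1727]
tool_rot: [2.039, 1.871, -0.509]
force: [1.3, -0.5, -6.7]
opening: 0.269
```

```bash
python3 look.py 4; python3 bar.py 4
python3 - <<'E'
from plan import *;import pickle
a,b=pickle.load(open('rel.pkl','rb'));rel=(a,R.from_quat(b));s=ctrl.sense();H,Rb=barof(s,rel);print(inbat(H),Rb.as_matrix()[:,0].round(3))
from m import load
for n in('top','scene'):
    d=load(n+'4.npz');print(n,proj(d,H).round(1),proj(d,H+Rb.apply([.028,0,.028])).round(1))
E
```

```text
5.7 [ 0.6333 -0.2011  0.1737] [[0.077, 0.996, -0.04], [0.879, -0.087, -0.468], [-0.47, 0.001, -0.883]] [ 0.5  0.  -7.7] 0.26760687558754376 [-0.21  0.38 -0.12  1.   -0.48  1.43]
top 580 c [ 0.63   -0.232   0.1864] u [ 0.047  0.716 -0.697] yaw 86.23 pitch -44.17 ends [ 0.6364 -0.1336  0.0906] [ 0.6264 -0.2865  0.2395]
scene 194 c [ 0.6359 -0.21    0.1669] u [ 0.069  0.714 -0.696] yaw 84.51 pitch -44.14 ends [ 0.6432 -0.1347  0.0935] [ 0.629  -0.2817  0.2368]
[-0.     -0.166   0.0597] [ 0.059  0.705 -0.706]
top [277.5 164. ] [260.5 162.2]
scene [308.  245.2] [321.3 241.1]
```

View pics/l4.png

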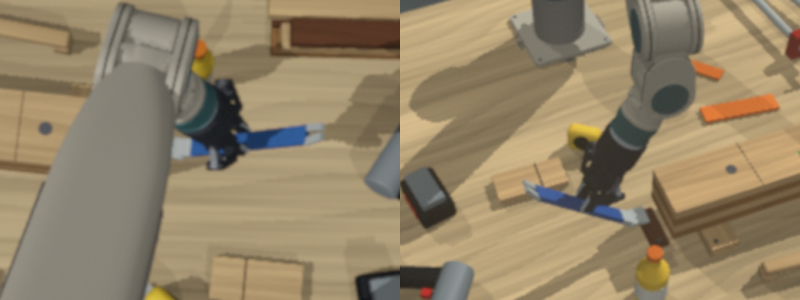

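Request:
send_rows(targets=[[[1, 5, -20, 0, 0, 0], [1, 11, -36, 0, 0, 0], [1, 11, -42, 0, 0, 0], [1, 11, -42, 0, 0, 0], [1.5, 18, -42, 0, 0, 0], [2, 26, -42, 0, 0, 0], [3, 35, -42, 0, 0, 0], [3.5, 44, -42, 0, 0, 0], [4, 52, -42, 0, 0, 0], [5, 60, -42, 0, 0, 0], [5, 60, -42, 0, 0, 0], [5, 60, -42, 0, 0, 0]]])

```text
time_s: 6.7
ee_pos: [0.6385, -0.1401, 0.1317]
tool_rot: [2.038, 1.87, -0.508]
force: [0.1, 0.1, -8.4]
opening: 0.27
```

```bash
python3 look.py 5 180 60 230 140
python3 - <<'E'
from plan import *;import pickle
a,b=pickle.load(open('rel.pkl','rb'));rel=(a,R.from_quat(b));s=ctrl.sense();H,Rb=barof(s,rel);print(inbat(H),Rb.as_matrix()[:,0].round(3),s['torque'])
E
```

```text
6.8 [ 0.6382 -0.141   0.1316] [[0.077, 0.996, -0.04], [0.879, -0.087, -0.468], [-0.47, 0.001, -0.883]] [-0.3 -0.2 -7.8] 0.2732924299424847 [-0.12  0.42 -0.15  0.98 -0.49  1.53]
[ 0.     -0.1058  0.0176] [ 0.059  0.705 -0.707] [ 1.06766365 -0.12341473 -0.00880167]
```

View pics/l5.png

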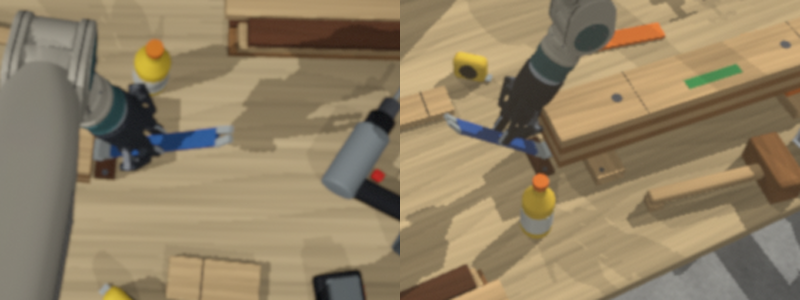

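Run:
```python
from plan import *;import pickle
a,b=pickle.load(open('rel.pkl','rb'));rel=(a,R.from_quat(b));s=ctrl.sense()
for ph in [-45,-42,-38,-34,-30,-26,-22,-18,-14,-10,-6,-3,0,3]:
    p,Rt=tool(rel,bat(0,-.106,.0125),barR(YAW,ph));print(ph,[float(v) for v in delta(p,Rt,s)],p.round(3))
```

```text
-45 [0.2, -0.2, -5.0, -0.01, 0.0, 0.02] [ 0.638 -0.141  0.127]
-42 [-0.3, -6.0, -9.4, 0.59, -0.04, 0.02] [ 0.638 -0.147  0.122]
-38 [-0.9, -13.4, -15.8, 1.39, -0.11, 0.02] [ 0.637 -0.154  0.116]
-34 [-1.5, -20.4, -22.6, 2.19, -0.18, 0.02] [ 0.637 -0.161  0.109]
-30 [-2.0, -26.9, -29.9, 2.98, -0.24, 0.02] [ 0.636 -0.168  0.102]
-26 [-2.5, -32.8, -37.6, 3.78, -0.31, 0.02] [ 0.636 -0.174  0.094]
-22 [-2.9, -38.2, -45.7, 4.58, -0.37, 0.02] [ 0.635 -0.179  0.086]
-18 [-3.3, -43.0, -54.2, 5.37, -0.44, 0.02] [ 0.635 -0.184  0.077]
-14 [-3.7, -47.2, -63.0, 6.17, -0.5, 0.02] [ 0.635 -0.188  0.069]
-10 [-4.0, -50.8, -72.1, 6.97, -0.57, 0.02] [ 0.634 -0.192  0.06 ]
-6 [-4.2, -53.8, -81.4, 7.77, -0.64, 0.02] [ 0.634 -0.195  0.05 ]
-3 [-4.4, -55.6, -88.5, 8.36, -0.69, 0.02] [ 0.634 -0.197  0.043]
0 [-4.5, -57.0, -95.7, 8.96, -0.73, 0.02] [ 0.634 -0.198  0.036]
3 [-4.6, -58.0, -102.9, 9.56, -0.78, 0.02] [ 0.634 -0.199  0.029]
```

Request:
send_rows(targets=[[[0, 0, -2, 0, 0, 0], [0, 0, -4, 0, 0, 0], [0, 0, -5, 0, 0, 0], [0, -6, -9.5, 0.6, 0, 0], [-1, -13.5, -16, 1.4, -0.1, 0], [-1.5, -20.5, -22.5, 2.2, -0.2, 0], [-2, -24, -26.5, 2.6, -0.2, 0], [-2, -27, -30, 3, -0.25, 0], [-2.5, -30, -34, 3.4, -0.3, 0], [-2.5, -33, -37.5, 3.8, -0.3, 0], [-2.5, -33, -37.5, 3.8, -0.3, 0]]])

```text
time_s: 7.72
ee_pos: [0.6354, -0.1753, 0.0943]
tool_rot: [2.237, 2.048, -0.177]
force: [-0.4, 2.8, -2.7]
opening: 0.271
```

```bash
python3 look.py 6 180 60 230 140; python3 bar.py 6
python3 - <<'E'
from plan import *;import pickle
a,b=pickle.load(open('rel.pkl','rb'));rel=(a,R.from_quat(b));s=ctrl.sense();H,Rb=barof(s,rel);print(inbat(H),Rb.as_matrix()[:,0].round(3),s['torque'])
E
```

```text
7.8167 [ 0.6357 -0.175   0.0948] [[0.086, 0.996, -0.016], [0.984, -0.087, -0.158], [-0.159, -0.002, -0.987]] [-0.5  0.6 -2.8] 0.2722094508368814 [-0.3   0.43 -0.15  0.95 -0.16  1.35]
top 403 c [ 0.6308 -0.2351  0.11  ] u [ 0.069  0.896 -0.439] yaw 85.6 pitch -26.07 ends [ 0.6343 -0.1891  0.0875] [ 0.6277 -0.2751  0.1297]
scene 102 c [ 0.6393 -0.1936  0.0908] u [ 0.138  0.89  -0.435] yaw 81.2 pitch -25.8 ends [ 0.6511 -0.1177  0.0537] [ 0.6272 -0.2714  0.1289]
[ 0.0002 -0.1073  0.0131] [ 0.075  0.895 -0.439] [0.21507253 0.27556253 0.03789416]
```

View pics/l6.png

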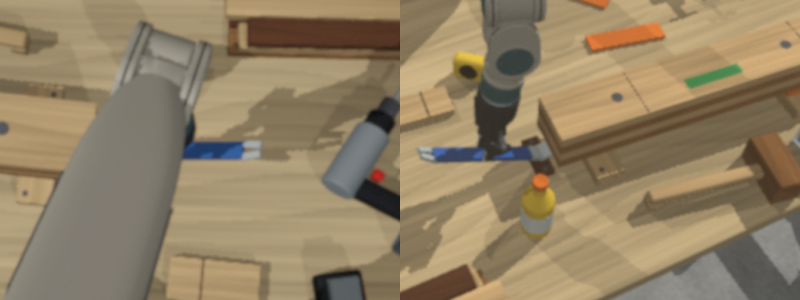

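Run:
```python
from plan import *;import pickle
a,b=pickle.load(open('rel.pkl','rb'));rel=(a,R.from_quat(b));s=ctrl.sense()
for ph in [-26,-22,-18,-14,-10,-6,-3,0,3]:
    p,Rt=tool(rel,bat(0,-.107,.0125),barR(YAW,ph));print(ph,[float(v) for v in delta(p,Rt,s)],p.round(3))
```

```text
-26 [-0.0, 0.2, -0.7, 0.01, -0.01, 0.03] [ 0.636 -0.175  0.094]
-22 [-0.5, -5.2, -8.8, 0.81, -0.08, 0.03] [ 0.635 -0.18   0.086]
-18 [-0.9, -10.0, -17.3, 1.61, -0.15, 0.03] [ 0.635 -0.185  0.077]
-14 [-1.2, -14.2, -26.1, 2.4, -0.21, 0.03] [ 0.634 -0.189  0.069]
-10 [-1.5, -17.8, -35.2, 3.2, -0.28, 0.03] [ 0.634 -0.193  0.06 ]
-6 [-1.7, -20.8, -44.5, 4.0, -0.34, 0.03] [ 0.634 -0.196  0.05 ]
-3 [-1.9, -22.6, -51.6, 4.6, -0.39, 0.03] [ 0.634 -0.198  0.043]
0 [-2.0, -24.0, -58.8, 5.19, -0.44, 0.03] [ 0.634 -0.199  0.036]
3 [-2.1, -25.0, -66.0, 5.79, -0.49, 0.03] [ 0.634 -0.2    0.029]
```

Request:
send_rows(targets=[[[0, -2.5, -4.5, 0.4, 0, 0], [-0.5, -5, -9, 0.8, -0.1, 0], [-0.5, -7.5, -13, 1.2, -0.1, 0], [-1, -10, -17.5, 1.6, -0.15, 0], [-1, -12, -22, 2, -0.15, 0], [-1, -14, -26, 2.4, -0.2, 0], [-1.5, -16, -30.5, 2.8, -0.25, 0], [-1.5, -18, -35, 3.2, -0.3, 0], [-1.5, -19.5, -40, 3.6, -0.3, 0], [-1.5, -21, -44.5, 4, -0.35, 0], [-2, -22.5, -51.5, 4.6, -0.4, 0], [-2, -24, -59, 5.2, -0.45, 0], [-2, -25, -66, 5.8, -0.5, 0], [-2, -25, -67, 5.9, -0.5, 0], [-2, -25, -67, 5.9, -0.5, 0], [-2, -25, -67, 5.9, -0.5, 0]]])

```text
time_s: 9.15
ee_pos: [0.6344, -0.2003, 0.0307]
tool_rot: [-2.118, -1.945, -0.378]
force: [-4.7, 2.8, 9.2]
opening: 0.271
```

```bash
python3 look.py 7 180 60 230 140; python3 bar.py 7
python3 - <<'E'
from plan import *;import pickle
a,b=pickle.load(open('rel.pkl','rb'));rel=(a,R.from_quat(b));s=ctrl.sense();H,Rb=barof(s,rel);print(inbat(H),Rb.as_matrix()[:,0].round(3),s['torque'])
E
```

```text
9.25 [ 0.6343 -0.2003  0.0307] [[0.08, 0.996, 0.027], [0.935, -0.084, 0.346], [0.347, -0.002, -0.938]] [-4.9  1.8  9.5] 0.26945146997556196 [-0.53  0.61 -0.06  1.07  0.32  1.1 ]
top 456 c [ 0.639  -0.1508  0.0234] u [0.017 0.998 0.056] yaw 89.01 pitch 3.19 ends [ 0.64   -0.0944  0.0266] [ 0.6378 -0.2169  0.0197]
scene 139 c [ 0.6334 -0.2397  0.0158] u [0.07  0.996 0.062] yaw 85.98 pitch 3.55 ends [ 0.6391 -0.1583  0.0209] [ 0.6292 -0.2989  0.0122]
[ 0.0009 -0.1072  0.0154] [0.082 0.995 0.059] [0.54888041 0.84429633 0.52789143]
```

View pics/l7.png

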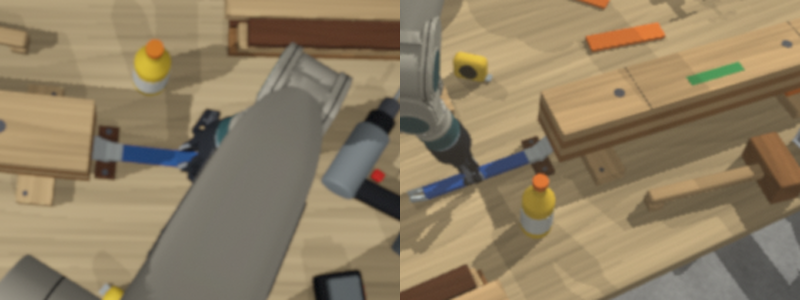

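Request:
send_rows(targets=[[[0, 0, 0, 0, 0, 0], [0, 0, 0, 0, 0, 0], [0, 0, 0, 0, 0, 0], [0, 0, 0, 0, 0, 0], [0, 0, 0, 0, 0, 0]]], hand=60)

```text
time_s: 9.67
ee_pos: [0.6347, -0.2007, 0.0308]
tool_rot: [-2.119, -1.947, -0.377]
force: [0.2, -0.7, -0.2]
opening: 0.702
```

Request:
send_rows(targets=[[[0, -4, 15, 0, 0, 0], [0, -10, 35, 0, 0, 0], [0, -20, 65, 0, 0, 0], [-30, -30, 100, -1, 0, 0], [-60, -30, 130, -2, 0, 0], [-90, -30, 150, -3, 0, 0], [-90, -30, 150, -3, 0, 0], [-90, -30, 150, -3, 0, 0]]])

```text
time_s: 10.33
ee_pos: [0.5443, -0.2302, 0.1834]
tool_rot: [-2.275, -2.099, -0.128]
force: [0.5, -0.2, 0.1]
opening: 0.704
```

```bash
python3 look.py 8 60 100 230 110; python3 bar.py 8
cat > post.py <<'E'
import sys
from m import *; from plan import inbat
for n in ('top','scene'):
  for t in ('0',sys.argv[1]):
    d=load(n+t+'.npz');X=cloud(d)
    # points on post top near post's low end, batten frame
    B=(X.reshape(-1,3)-[.655,.045,0]);x=B@np.array([.9967,-.0811,0]);y=B@np.array([.0811,.9967,0]);z=B[:,2]
    m=(abs(x)<.04)&(z>.1)&(z<.15)
    o=[]
    for y0 in (-.06,0,.1,.2,.3,.4,.5):
        k=m&(abs(y-y0)<.03); o.append(round(np.median(z[k])*1000,1) if k.sum()>20 else None)
    print(n,t,o)
E
python3 post.py 8
```

```text
10.4333 [ 0.5451 -0.2308  0.1806] [[0.08, 0.996, 0.028], [0.993, -0.082, 0.09], [0.092, 0.021, -0.996]] [-0.  -0.   0.7] 0.7012711633249203 [-0.55  0.27 -0.18  1.14  0.09  1.1 ]
top 662 c [ 0.6365 -0.1747  0.0222] u [0.064 0.996 0.057] yaw 86.3 pitch 3.27 ends [ 0.6416 -0.0948  0.0267] [ 0.6311 -0.2577  0.0174]
scene 300 c [ 0.6341 -0.2361  0.0166] u [0.061 0.997 0.052] yaw 86.52 pitch 2.99 ends [ 0.6387 -0.161   0.0205] [ 0.6303 -0.2991  0.0133]
top 0 [np.float64(122.7), np.float64(123.8), np.float64(125.8), np.float64(128.0), np.float64(130.0), np.float64(131.9), None]
top 8 [np.float64(140.4), np.float64(139.6), np.float64(138.0), np.float64(136.7), np.float64(135.2), np.float64(133.5), None]
scene 0 [np.float64(121.0), np.float64(122.4), np.float64(124.7), np.float64(126.9), np.float64(129.3), np.float64(131.3), np.float64(133.4)]
scene 8 [np.float64(138.2), np.float64(138.3), np.float64(137.2), np.float64(135.8), np.float64(134.7), np.float64(133.1), np.float64(132.1)]
```

View pics/l8.png

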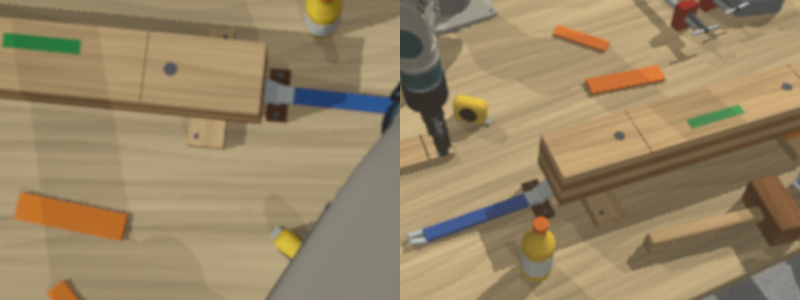

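```bash
cat > shim.py <<'E'
import sys
from m import *; from plan import *
t=sys.argv[1]
for n in ('top','scene'):
    d=load(n+t+'.npz');X=cloud(d);p=d['pixels'].astype(int)
    m=(p[...,0]>110)&(p[...,0]-p[...,2]>90)&(p[...,0]-p[...,1]>60)&(X[...,0]>.2)&(X[...,0]<.75)&(X[...,1]<.45)&(X[...,2]<(.02 if len(sys.argv)<3 else float(sys.argv[2])))
    nl,lab,st,c=cv2.connectedComponentsWithStats(m.astype(np.uint8))
    for i in range(1,nl):
        if st[i,4]>100:
            P=X[lab==i];r=rectfit(P);c4=cv2.boxPoints(r);e=[c4[1]-c4[0],c4[2]-c4[1]];e=max(e,key=np.linalg.norm);C=np.array([*r[0],0])/1000
            print(n,st[i].tolist(),'c',np.round(r[0],1),'size',np.round(r[1],1),'ang',round(np.degrees(np.arctan2(e[1],e[0]))%180,1),'z',np.round(np.nanpercentile(P[:,2],[10,50,90])*1000,1),'bat',inbat(C))
E
python3 shim.py 8
```

```text
top [71, 236, 77, 32, 1375] c [435.2 270.1] size [179.3  42.8] ang 79.5 z [ 7.3 10.7 13.9] bat [-0.2373  0.2065  0.    ]
top [94, 297, 44, 54, 829] c [268.2 247.3] size [134.6  34.1] ang 38.8 z [ 5.1  8.4 11.5] bat [-0.402   0.1703  0.    ]
scene [338, 128, 39, 17, 270] c [266.6 251.7] size [138.8  43.5] ang 41.4 z [ 4.4  7.3 10.6] bat [-0.4039  0.1745  0.    ]
scene [361, 156, 54, 19, 559] c [430.5 275.2] size [180.1  61.7] ang 78.9 z [ 6.7  9.7 13. ] bat [-0.2424  0.2112  0.    ]
```

Run:
```python
from plan import *
print([float(v) for v in delta([.449,.346,.08],down(-10.6))])
```

```text
[-96.1, 576.8, -100.6, -1.02, 0.38, -1.19]
```

Request:
send_rows(targets=[[[-30, 35, 0, -0.2, 0.1, 0], [-60, 75, 0, -0.3, 0.1, -0.2], [-90, 115, 0, -0.5, 0.2, -0.4], [-96, 155, 0, -0.7, 0.3, -0.8], [-96, 195, 0, -1, 0.38, -1.2], [-96, 235, 0, -1, 0.38, -1.2], [-96, 275, 0, -1, 0.38, -1.2], [-96, 315, 0, -1, 0.38, -1.2], [-96, 355, 0, -1, 0.38, -1.2], [-96, 395, -10, -1, 0.38, -1.2], [-96, 435, -30, -1, 0.38, -1.2], [-96, 475, -50, -1, 0.38, -1.2], [-96, 515, -70, -1, 0.38, -1.2], [-96, 550, -90, -1, 0.38, -1.2], [-96, 577, -100, -1, 0.38, -1.2], [-96, 577, -100, -1, 0.38, -1.2], [-96, 577, -100, -1, 0.38, -1.2], [-96, 577, -100, -1, 0.38, -1.2]]], hand=65)

```text
time_s: 11.93
ee_pos: [0.449, 0.3459, 0.0788]
tool_rot: [-2.417, -2.005, 0.004]
force: [0.4, 0.4, -0.7]
opening: 0.76
```

```bash
python3 look.py 9 0 180 300 60
python3 - <<'E'
from plan import *
print([float(v) for v in delta([.449,.346,.020],down(-10.6))])
E
```

```text
[-0.6, 0.8, -60.4, -0.01, -0.01, 0.03]Traceback (most recent call last):
  File "look.py", line 9, in <module>
    im=np.vstack([a,b]);im=cv2.resize(im,None,fx=1.4,fy=1.4,interpolation=cv2.INTER_CUBIC)
    return _nx.concatenate(arrs, 0, dtype=dtype, casting=casting)
           ~~~~~~~~~~~~~~~^^^^^^^^^^^^^^^^^^^^^^^^^^^^^^^^^^^^^^^
ValueError: all the input array dimensions except for the concatenation axis must match exactly, but along dimension 1, the array at index 0 has size 280 and the array at index 1 has size 260
```

```bash
sed -i '/fx=1.4/d' look.py; python3 look.py 9 0 180 280 60
```

```text
12.1333 [0.4498 0.3452 0.0811] [[0.187, 0.982, 0.001], [0.982, -0.187, 0.002], [0.002, 0.0, -1.0]] [ 0.2 -0.5 -0.5] 0.7598339516191088 [ 0.54  0.32 -0.36  0.9   0.    2.3 ]
```

View pics/l9.png

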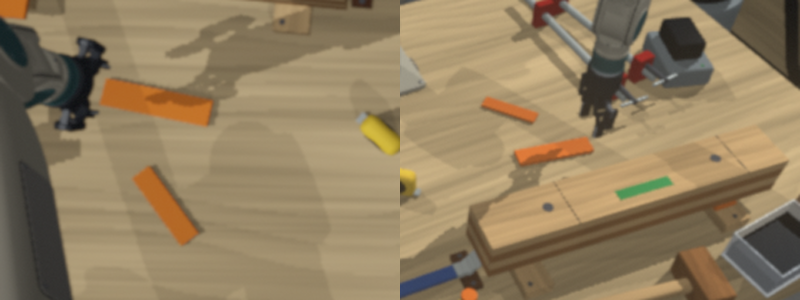

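Request:
send_rows(targets=[[[0, 0.5, -25, 0, 0, 0], [0, 0.5, -45, 0, 0, 0], [-0.5, 0.5, -54, 0, 0, 0], [-0.5, 0.5, -59, 0, 0, 0], [-0.5, 0.5, -60, 0, 0, 0], [-0.5, 0.5, -60, 0, 0, 0]]])

```text
time_s: 12.63
ee_pos: [0.4497, 0.3455, 0.0216]
tool_rot: [-2.42, -2.002, -0.003]
force: [-0.1, -0.5, -0.1]
opening: 0.763
```

Request:
send_rows(targets=[[[0, 0, 0, 0, 0, 0], [0, 0, 0, 0, 0, 0], [0, 0, 0, 0, 0, 0], [0, 0, 0, 0, 0, 0], [0, 0, 0, 0, 0, 0], [0, 0, 0, 0, 0, 0]]], hand=30, grip_force=60)

```text
time_s: 13.13
ee_pos: [0.4508, 0.3461, 0.0237]
tool_rot: [-2.421, -2.002, -0.008]
force: [-0.4, -2.0, 5.7]
opening: 0.482
```

Request:
send_rows(targets=[[[0, 0, 10, 0, 0, 0], [0, 0, 30, 0, 0, 0], [0, 0, 60, 0, 0, 0], [0, 0, 90, 0, 0, 0], [0, 0, 90, 0, 0, 0], [0, 0, 90, 0, 0, 0]]])

```text
time_s: 13.63
ee_pos: [0.4532, 0.3476, 0.1173]
tool_rot: [2.42, 2.002, 0.019]
force: [1.0, 0.0, -1.1]
opening: 0.48
```

```bash
python3 look.py 10 0 180 280 60; python3 shim.py 10 .12
```

```text
13.7333 [0.4506 0.3461 0.1139] [[0.187, 0.982, 0.004], [0.982, -0.187, 0.003], [0.004, 0.003, -1.0]] [-0.6 -0.2 -1.1] 0.4801219128396058 [ 0.54  0.28 -0.32  0.96  0.    2.3 ]
top [56, 230, 83, 36, 1338] c [438.4 270.6] size [177.2  42.5] ang 78.0 z [ 98.  101.5 104.9] bat [-0.2342  0.2072  0.    ]
top [94, 297, 44, 54, 821] c [268.6 247.2] size [134.2  34.5] ang 39.4 z [ 4.7  8.2 11.6] bat [-0.4015  0.1702  0.    ]
scene [338, 128, 80, 29, 757] c [341.  280.8] size [181.8 261.9] ang 176.5 z [  5.4  96.5 101.3] bat [-0.3321  0.2096  0.    ]
```

View pics/l10.png

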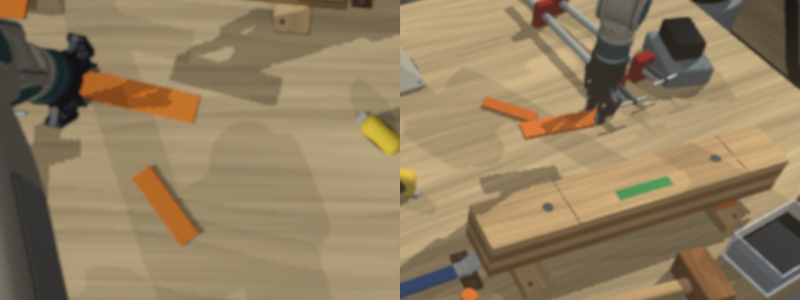

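```bash
cat > shimz.py <<'E'
import sys
from m import *; from plan import *
t=sys.argv[1];lo,hi=float(sys.argv[2]),float(sys.argv[3])
for n in ('top','scene'):
    d=load(n+t+'.npz');X=cloud(d);p=d['pixels'].astype(int)
    m=(p[...,0]>100)&(p[...,0]-p[...,2]>80)&(p[...,0]-p[...,1]>50)&(X[...,2]>lo)&(X[...,2]<hi)&(X[...,0]>.3)&(X[...,0]<.75)&(X[...,1]<.44)
    m=cv2.erode(m.astype(np.uint8),np.ones((3,3)))>0
    P=X[m]; 
    if len(P)<30: print(n,len(P));continue
    A=np.c_[P,np.ones(len(P))]; r=rectfit(P);c4=cv2.boxPoints(r);e=[c4[1]-c4[0],c4[2]-c4[1]];e=max(e,key=np.linalg.norm)
    c0=np.median(P,0);co=np.linalg.lstsq(np.c_[P[:,:2]-c0[:2],np.ones(len(P))],P[:,2],rcond=None)[0]
    print(n,len(P),'c',np.round(r[0],1),np.round(r[1],1),'ang',np.degrees(np.arctan2(e[1],e[0])).round(1),'c0',c0.round(4),'slope',co.round(3), inbat(np.array([*r[0],0])/1000))
E
python3 shimz.py 10 .08 .13
```

```text
top 1304 c [438.2 270.8] [173.5  39.1] ang 78.0 c0 [0.4378 0.266  0.1017] slope [0.002 0.029 0.102] [-0.2344  0.2075  0.    ]
scene 409 c [438.7 270. ] [167.4  44.6] ang 76.6 c0 [0.4397 0.2649 0.0988] slope [0.045 0.018 0.099] [-0.2338  0.2067  0.    ]
```

Run:
```python
from plan import *
s=ctrl.sense();R0=R.from_rotvec(s['tool_rot'])
Rt=R.from_rotvec(UY*np.radians(-1.4))*R.from_rotvec([0,0,np.radians(96.85)])*R0
for p in [bat(-.26,-.003,.134),bat(-.26,-.003,.057),bat(-.126,-.003,.057)]: print([float(v) for v in delta(p,Rt,s)])
```

```text
[-55.0, -283.0, 20.1, -0.25, -0.19, 19.37]
[-55.0, -283.0, -56.9, -0.25, -0.19, 19.37]
[78.6, -293.8, -56.9, -0.25, -0.19, 19.37]
```

Request:
send_rows(targets=[[[-10, -15, 8, 0, 0, 0.7], [-20, -35, 16, 0, 0, 2], [-30, -60, 20, 0, 0, 3.4], [-40, -85, 20, 0, 0, 4.8], [-50, -110, 20, -0.1, -0.1, 6.2], [-55, -135, 20, -0.1, -0.1, 7.6], [-55, -160, 20, -0.1, -0.1, 9], [-55, -185, 20, -0.1, -0.1, 10.4], [-55, -210, 20, -0.2, -0.1, 11.8], [-55, -235, 20, -0.2, -0.1, 13.2], [-55, -260, 20, -0.2, -0.2, 14.6], [-55, -275, 20, -0.2, -0.2, 16], [-55, -283, 20, -0.25, -0.2, 17.4], [-55, -283, 20, -0.25, -0.2, 18.6], [-55, -283, 20, -0.25, -0.2, 19.4], [-55, -283, 20, -0.25, -0.2, 19.4], [-55, -283, 20, -0.25, -0.2, 19.4], [-55, -283, 20, -0.25, -0.2, 19.4]]])

```text
time_s: 15.23
ee_pos: [0.3948, 0.0631, 0.1332]
tool_rot: [0.105, 3.121, 0.004]
force: [0.8, 0.1, -0.0]
opening: 0.48
```

```bash
python3 look.py 11 60 90 230 80; python3 shimz.py 11 .08 .15; python3 post.py 11
```

```text
15.3333 [0.3952 0.0632 0.1335] [[-0.998, 0.067, 0.02], [0.067, 0.998, 0.002], [-0.02, 0.003, -1.0]] [-0.3 -0.5 -0.6] 0.4818720403936168 [-0.   -0.04 -0.65  0.94  0.    0.06]
top 903 c [492.8  53.5] [ 39.4 133.8] ang -5.4 c0 [0.5043 0.0508 0.1199] slope [-0.01  -0.014  0.12 ] [-0.1623 -0.0047  0.    ]
scene 529 c [475.   57.2] [ 40.5 174.6] ang -4.8 c0 [0.4844 0.0577 0.1192] slope [-0.001 -0.013  0.119] [-0.1803 -0.0025  0.    ]
top 0 [np.float64(122.7), np.float64(123.8), np.float64(125.8), np.float64(128.0), np.float64(130.0), np.float64(131.9), None]
top 11 [np.float64(140.4), np.float64(139.5), np.float64(138.0), np.float64(136.7), np.float64(135.3), np.float64(133.6), None]
scene 0 [np.float64(121.0), np.float64(122.4), np.float64(124.7), np.float64(126.9), np.float64(129.3), np.float64(131.3), np.float64(133.4)]
scene 11 [np.float64(138.4), np.float64(138.4), np.float64(137.2), np.float64(136.1), np.float64(134.6), np.float64(133.1), np.float64(132.1)]
```

View pics/l11.png

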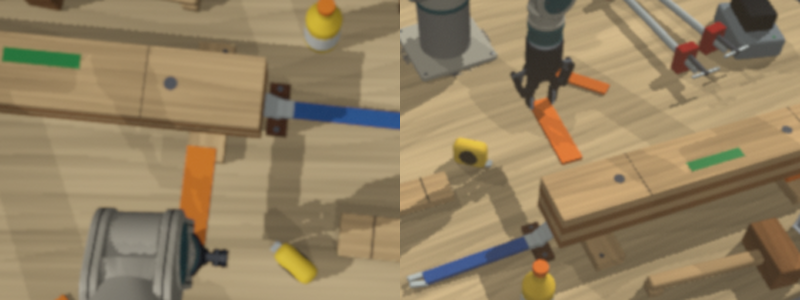

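Request:
send_rows(targets=[[[0, 1, -30, 0, 0, 0], [0, 3, -60, 0, 0, 0], [0, 3, -74, 0, 0, 0], [0, 3, -77, 0, 0, 0], [0, 3, -77, 0, 0, 0], [10, 2, -77, 0, 0, 0], [25, 1, -77, 0, 0, 0], [37, 0, -77, 0, 0, 0], [37, 0, -77, 0, 0, 0]]])

```text
time_s: 16.08
ee_pos: [0.4382, 0.0629, 0.0589]
tool_rot: [0.105, 3.112, 0.005]
force: [1.0, -0.2, 0.5]
opening: 0.483
```

```bash
python3 look.py 12 60 90 230 80; python3 shimz.py 12 .02 .07
python3 - <<'E'
from m import *;from plan import *
for n in('top','scene'):
    X=cloud(load(n+'8.npz')).reshape(-1,3);B=X-O;x=B@UX;y=B@UY;z=B[:,2]
    k=(x>-.11)&(x<-.06)&(abs(y)<.06)&(z>.02)&(z<.036)
    print(n,k.sum(),np.percentile(x[k],[2,50,98]).round(4),np.percentile(y[k],[2,50,98]).round(4),np.median(z[k]))
E
```

```text
16.1833 [0.4338 0.0631 0.0575] [[-0.998, 0.067, 0.022], [0.067, 0.998, 0.002], [-0.022, 0.004, -1.0]] [-0.2 -0.3 -0.7] 0.47749007899486706 [-0.    0.13 -0.66  0.75  0.    0.06]
top 678 c [ 543.9 -225.8] [124.1 598.2] ang -88.0 c0 [0.551  0.0476 0.0465] slope [0.008 0.013 0.047] [-0.0888 -0.2789  0.    ]
scene 273 c [ 561.1 -208.9] [ 92.2 626.8] ang -73.0 c0 [0.4832 0.0608 0.0438] slope [0.004 0.014 0.044] [-0.073  -0.2606  0.    ]
top 459 [-0.1016 -0.0813 -0.061 ] [-0.0312 -0.0019  0.027 ] 0.030988157981504977Traceback (most recent call last):
  File "<stdin>", line 5, in <module>
    return _quantile_unchecked(
        a, q, axis, out, overwrite_input, method, keepdims, weights)
    return _ureduce(a,
                    func=_quantile_ureduce_func,
    ...<5 lines>...
                    overwrite_input=overwrite_input,
                    method=method)
    r = func(a, **kwargs)
    result = _quantile(arr,
                       quantiles=q,
    ...<2 lines>...
                       out=out,
                       weights=wgt)
    slices_having_nans = np.isnan(arr[-1, ...])
                                  ~~~^^^^^^^^^
IndexError: index -1 is out of bounds for axis 0 with size 0
```

View pics/l12.png

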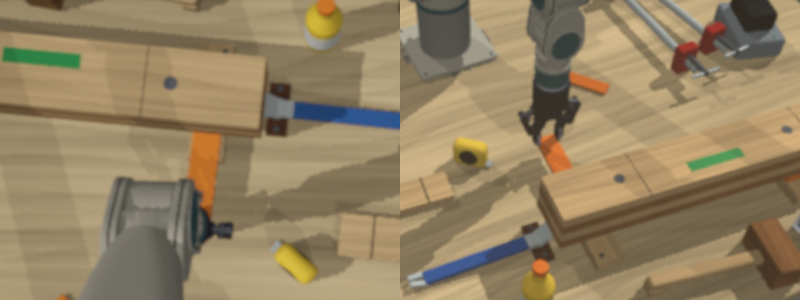

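Request:
send_rows(targets=[[[0, 0, -1.5, 0, 0, 0], [10, -1, -1.5, 0, 0, 0], [22, -2, -1.5, 0, 0, 0], [34, -3, -1.5, 0, 0, 0], [46, -4, -1.5, 0, 0, 0], [58, -5, -1.5, 0, 0, 0], [70, -6, -1.5, 0, 0, 0], [82, -7, -1.5, 0, 0, 0], [92, -8, -1.5, 0, 0, 0], [96, -8, -1.5, 0, 0, 0], [96, -8, -1.5, 0, 0, 0], [96, -8, -1.5, 0, 0, 0]]])

```text
time_s: 17.18
ee_pos: [0.5295, 0.0551, 0.0558]
tool_rot: [0.105, 3.119, 0.005]
force: [-0.7, 0.6, 0.1]
opening: 0.479
```

```bash
python3 look.py 13 60 90 230 80; python3 post.py 13
```

```text
17.2833 [0.5288 0.0552 0.0557] [[-0.998, 0.067, 0.02], [0.067, 0.998, 0.002], [-0.02, 0.004, -1.0]] [-0.3  0.  -0.5] 0.4813582104325831 [-0.02  0.28 -0.47  0.8   0.    0.05]
top 0 [np.float64(122.7), np.float64(123.8), np.float64(125.8), np.float64(128.0), np.float64(130.0), np.float64(131.9), None]
top 13 [np.float64(140.4), np.float64(139.5), np.float64(137.9), np.float64(136.7), np.float64(135.3), np.float64(133.5), None]
scene 0 [np.float64(121.0), np.float64(122.4), np.float64(124.7), np.float64(126.9), np.float64(129.3), np.float64(131.3), np.float64(133.4)]
scene 13 [np.float64(138.5), np.float64(138.3), np.float64(137.0), np.float64(136.0), np.float64(134.6), np.float64(133.2), np.float64(131.7)]
```

View pics/l13.png

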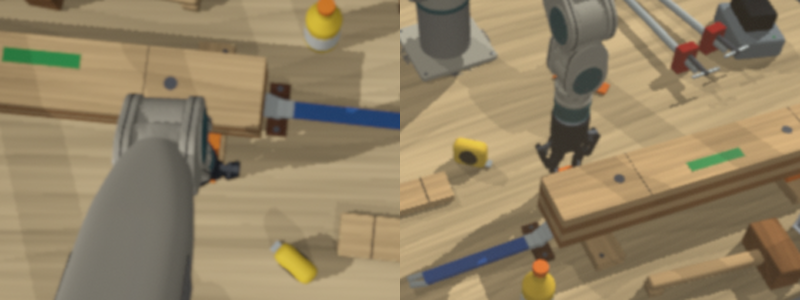

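Request:
send_rows(targets=[[[0, 0, -1, 0, 0, 0], [0, 0, -2, 0, 0, 0], [0, 0, -2.5, 0, 0, 0], [0, 0, -2.5, 0, 0, 0]]])

```text
time_s: 17.62
ee_pos: [0.5279, 0.0553, 0.0532]
tool_rot: [0.104, 3.121, 0.005]
force: [-1.3, 0.2, 1.9]
opening: 0.482
```

Request:
send_rows(targets=[[[0, 0, 0, 0, 0, 0], [0, 0, 0, 0, 0, 0], [0, 0, 0, 0, 0, 0], [0, 0, 0, 0, 0, 0]]], hand=65)

```text
time_s: 17.95
ee_pos: [0.5283, 0.0553, 0.0533]
tool_rot: [0.104, 3.12, 0.004]
force: [0.7, 0.4, -0.3]
opening: 0.763
```

Request:
send_rows(targets=[[[-10, 0, 10, 0, 0, 0], [-30, 0, 40, 0, 0, 0], [-60, 0, 75, 0, 0, 0], [-90, -30, 110, 0, 0, 0], [-100, -65, 140, 0, 0, 0], [-100, -100, 140, 0, 0, 0], [-100, -100, 140, 0, 0, 0]]])

```text
time_s: 18.53
ee_pos: [0.4296, -0.0485, 0.1967]
tool_rot: [0.109, 3.113, -0.002]
force: [0.8, 0.1, 0.5]
opening: 0.761
```

```bash
python3 look.py 14 60 90 230 80; python3 shim.py 14 .06;python3 bar.py 14; python3 post.py 14
```

```text
18.6333 [ 0.4291 -0.0465  0.1945] [[-0.997, 0.071, 0.023], [0.071, 0.997, 0.001], [-0.023, 0.003, -1.0]] [-0.4  0.5 -0.4] 0.7614270960700374 [-0.26 -0.05 -0.51  1.08  0.01 -0.19]
top [192, 182, 23, 35, 563] c [556.7  51.8] size [45.9 79.6] ang 175.3 z [38.  41.  44.2] bat [-0.0985 -0.0011  0.    ]
top [94, 297, 44, 54, 817] c [268.4 247.4] size [133.8  33.9] ang 39.1 z [ 5.3  8.4 11.5] bat [-0.4018  0.1703  0.    ]
scene [338, 128, 38, 17, 269] c [266.9 251.7] size [139.2  42.6] ang 38.1 z [ 4.3  7.4 10.3] bat [-0.4036  0.1746  0.    ]
top 863 c [ 0.6347 -0.1986  0.0205] u [0.07  0.996 0.056] yaw 86.0 pitch 3.21 ends [ 0.642  -0.0948  0.0264] [ 0.6275 -0.3025  0.0147]
scene 304 c [ 0.634  -0.2365  0.0164] u [0.072 0.996 0.062] yaw 85.89 pitch 3.53 ends [ 0.6392 -0.1648  0.0209] [ 0.6296 -0.2989  0.0126]
top 0 [np.float64(122.7), np.float64(123.8), np.float64(125.8), np.float64(128.0), np.float64(130.0), np.float64(131.9), None]
top 14 [np.float64(140.3), np.float64(139.6), np.float64(138.0), np.float64(136.6), np.float64(135.2), np.float64(133.5), None]
scene 0 [np.float64(121.0), np.float64(122.4), np.float64(124.7), np.float64(126.9), np.float64(129.3), np.float64(131.3), np.float64(133.4)]
scene 14 [np.float64(138.5), np.float64(138.3), np.float64(137.2), np.float64(135.9), np.float64(134.6), np.float64(133.2), np.float64(131.7)]
```

View pics/l14.png

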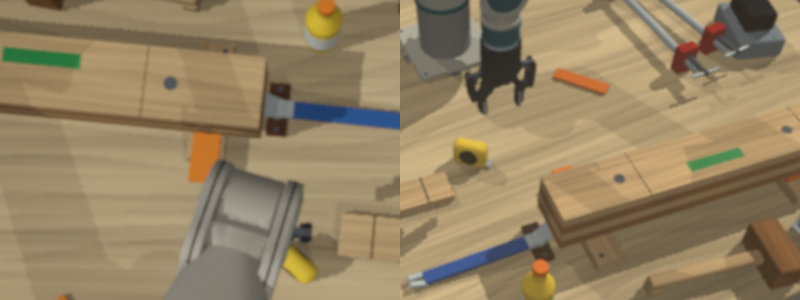

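Run:
```python
from plan import *
Rt=tilt(-4.4,20)*down(-4.4)
z=Rt.as_matrix()[:,2]
p=np.array([.635,-.2003,.0312])
s=ctrl.sense()
for q in (p-z*.09,p-z*.09): print([float(v) for v in delta(q,Rt,s)])
print(z*90)
```

```text
[203.5, -184.5, -78.8, 3.56, 3.12, -17.83]
[203.5, -184.5, -78.8, 3.56, 3.12, -17.83]
[  2.36155077  30.69109127 -84.57233587]
```

Request:
send_rows(targets=[[[5, -25, 0, 0.2, 0.2, -1.2], [15, -55, 0, 0.5, 0.45, -2.6], [35, -85, 0, 0.8, 0.7, -4], [60, -110, 0, 1.1, 0.95, -5.4], [85, -130, 0, 1.36, 1.2, -6.8], [110, -150, 0, 1.64, 1.4, -8.2], [135, -170, 0, 1.9, 1.7, -9.6], [160, -184, 0, 2.2, 1.9, -11], [185, -184, 0, 2.5, 2.15, -12.4], [203, -184, -10, 2.75, 2.4, -13.8], [203, -184, -30, 3, 2.65, -15.2], [203, -184, -50, 3.3, 2.9, -16.6], [203, -184, -70, 3.56, 3.12, -17.83], [203, -184, -79, 3.56, 3.12, -17.83], [203, -184, -79, 3.56, 3.12, -17.83], [203, -184, -79, 3.56, 3.12, -17.83], [203, -184, -79, 3.56, 3.12, -17.83]]], hand=60)

```text
time_s: 20.05
ee_pos: [0.6331, -0.23, 0.1165]
tool_rot: [-2.112, -1.962, -0.373]
force: [0.3, 0.1, 0.1]
opening: 0.7
```

```bash
python3 look.py 15 180 60 200 110; python3 bar.py 15
python3 - <<'E'
from plan import *
Rt=tilt(-4.4,20)*down(-4.4)
print([float(v) for v in delta([.635,-.2003,.0312],Rt)])
E
```

```text
20.15 [ 0.6334 -0.2306  0.1173] [[0.069, 0.997, 0.028], [0.938, -0.075, 0.339], [0.341, 0.003, -0.94]] [-0.  -0.3  0.8] 0.6993951136123017 [-0.57  0.54  0.04  1.23  0.31  1.05]
top 606 c [ 0.6374 -0.1682  0.0224] u [0.046 0.997 0.058] yaw 87.36 pitch 3.34 ends [ 0.6408 -0.0946  0.0267] [ 0.6336 -0.251   0.0176]
scene 323 c [ 0.634  -0.2353  0.0165] u [0.066 0.996 0.058] yaw 86.24 pitch 3.34 ends [ 0.6386 -0.1644  0.0207] [ 0.6298 -0.2989  0.0128]
[1.6, 30.3, -86.1, 0.02, 0.03, -0.02]
```

View pics/l15.png

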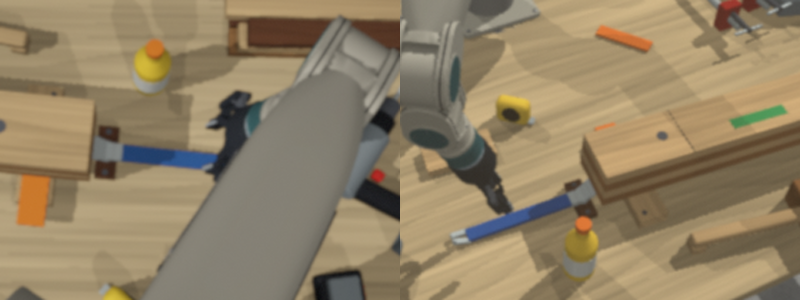

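Request:
send_rows(targets=[[[0.5, 10, -29, 0, 0, 0], [1, 20, -57, 0, 0, 0], [1.5, 27, -76, 0, 0, 0], [1.5, 30, -84, 0, 0, 0], [1.5, 30, -86, 0, 0, 0], [1.5, 30, -86, 0, 0, 0]]])

```text
time_s: 20.65
ee_pos: [0.6354, -0.2008, 0.032]
tool_rot: [-2.113, -1.964, -0.375]
force: [-0.2, -1.3, 0.5]
opening: 0.701
```

Request:
send_rows(targets=[[[0, 0, 0, 0, 0, 0], [0, 0, 0, 0, 0, 0], [0, 0, 0, 0, 0, 0], [0, 0, 0, 0, 0, 0], [0, 0, 0, 0, 0, 0], [0, 0, 0, 0, 0, 0]]], hand=15, grip_force=110)

```text
time_s: 21.15
ee_pos: [0.6362, -0.2023, 0.0345]
tool_rot: [-2.116, -1.965, -0.375]
force: [-2.8, -2.1, 5.8]
opening: 0.215
```

```bash
python3 look.py 16 180 60 200 110; python3 bar.py 16
python3 - <<'E'
from plan import *;import pickle
s=ctrl.sense()
# bar in hand: heel (0,-.107,.014), yaw 86, pitch 3.3
rel=relof(s,bat(0.0,-.107,.014),barR(86,3.2));pickle.dump((rel[0],rel[1].as_quat()),open('rel2.pkl','wb'));print(rel[0],s['torque'])
for ph in [0,-4,-8,-12,-16,-20,-24,-28,-32,-36,-40,-44]:
    p,Rt=tool(rel,bat(0.0,-.107,.0135),barR(86,ph));print(ph,[float(v) for v in delta(p,Rt,s)],p.round(3))
E
```

```text
21.25 [ 0.6363 -0.2023  0.0346] [[0.068, 0.997, 0.031], [0.939, -0.075, 0.337], [0.338, 0.006, -0.941]] [-2.6 -1.2  6.2] 0.21797921849747387 [-0.53  0.6  -0.06  1.06  0.31  1.09]
top 437 c [ 0.6402 -0.1494  0.0236] u [0.008 0.999 0.053] yaw 89.57 pitch 3.06 ends [ 0.6406 -0.0964  0.0264] [ 0.6397 -0.217   0.0199]
scene 103 c [ 0.638  -0.2387  0.0157] u [0.058 0.997 0.054] yaw 86.69 pitch 3.1 ends [ 0.6423 -0.1648  0.0197] [ 0.6345 -0.3     0.0123]
[-0.13967547  0.00020437  0.02839735] [-0.2074729   0.53192537  0.25485782]
0 [0.1, 1.4, 7.3, -0.64, 0.04, 0.0] [ 0.636 -0.201  0.042]
-4 [0.3, 3.7, 17.0, -1.44, 0.1, -0.0] [ 0.637 -0.199  0.052]
-8 [0.5, 6.7, 26.5, -2.23, 0.16, 0.0] [ 0.637 -0.196  0.061]
-12 [0.7, 10.3, 35.8, -3.03, 0.21, 0.0] [ 0.637 -0.192  0.07 ]
-16 [1.0, 14.6, 44.7, -3.83, 0.27, 0.0] [ 0.637 -0.188  0.079]
-20 [1.4, 19.5, 53.4, -4.63, 0.32, -0.0] [ 0.638 -0.183  0.088]
-24 [1.7, 24.9, 61.7, -5.43, 0.38, 0.0] [ 0.638 -0.177  0.096]
-28 [2.2, 31.0, 69.6, -6.22, 0.44, 0.0] [ 0.638 -0.171  0.104]
-32 [2.6, 37.5, 77.0, -7.02, 0.49, 0.0] [ 0.639 -0.165  0.112]
-36 [3.1, 44.6, 84.0, -7.82, 0.55, 0.0] [ 0.639 -0.158  0.119]
-40 [3.6, 52.2, 90.5, -8.62, 0.6, 0.0] [ 0.64  -0.15   0.125]
-44 [4.2, 60.1, 96.4, -9.42, 0.66, 0.0] [ 0.64  -0.142  0.131]
```

View pics/l16.png

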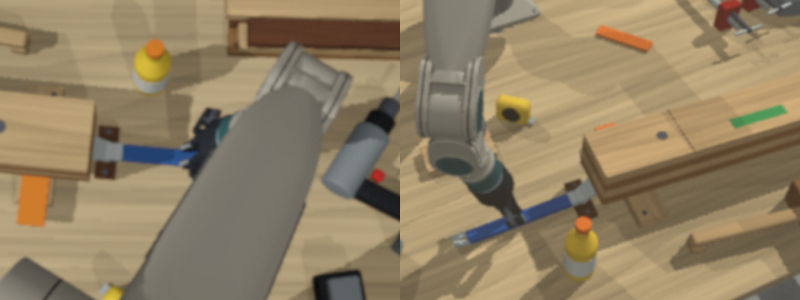

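Request:
send_rows(targets=[[[0, 0, 0, 0, 0, 0], [0, 0, 0, 0, 0, 0], [0, 0, 0, 0, 0, 0], [0, 1, -4, 0, 0, 0], [0, 2, -8, 0, 0, 0], [0, 2, -8, 0, 0, 0], [0, 2, -8, 0, 0, 0]]], hand=50)

```text
time_s: 21.83
ee_pos: [0.6357, -0.1998, 0.0256]
tool_rot: [-2.115, -1.964, -0.374]
force: [-0.8, -0.2, 0.0]
opening: 0.586
```

Request:
send_rows(targets=[[[0, 0, 0, 0, 0, 0], [0, 0, 0, 0, 0, 0], [0, 0, 0, 0, 0, 0], [0, 0, 0, 0, 0, 0], [0, 0, 0, 0, 0, 0], [0, 0, 0, 0, 0, 0]]], hand=20, grip_force=100)

```text
time_s: 22.33
ee_pos: [0.6356, -0.1998, 0.0257]
tool_rot: [-2.115, -1.964, -0.374]
force: [-1.4, -0.8, -0.3]
opening: 0.291
```

```bash
python3 look.py 17 180 60 200 110; python3 bar.py 17; python3 post.py 17;python3 - <<'E'
from plan import *;import pickle
s=ctrl.sense()
rel=relof(s,bat(0.0,-.107,.014),barR(86,3.2));pickle.dump((rel[0],rel[1].as_quat()),open('rel2.pkl','wb'));print(rel[0],s['torque'])
for ph in [0,-4,-8,-12,-16,-20,-24,-28,-32,-36,-40,-44]:
    p,Rt=tool(rel,bat(0.0,-.107,.0135),barR(86,ph));print(ph,[float(v) for v in delta(p,Rt,s)],p.round(3))
E
```

```text
22.4333 [ 0.6356 -0.1998  0.0257] [[0.069, 0.997, 0.03], [0.938, -0.075, 0.338], [0.339, 0.005, -0.941]] [-0.5 -0.5  0.1] 0.2907923156593026 [-0.53  0.61 -0.07  1.05  0.31  1.09]
top 463 c [ 0.6399 -0.1522  0.0234] u [0.004 0.998 0.063] yaw 89.76 pitch 3.58 ends [ 0.6401 -0.0945  0.027 ] [ 0.6396 -0.2165  0.0194]
scene 158 c [ 0.6347 -0.241   0.0164] u [0.078 0.995 0.061] yaw 85.53 pitch 3.49 ends [ 0.6409 -0.1621  0.0212] [ 0.6302 -0.2991  0.0129]
top 0 [np.float64(122.7), np.float64(123.8), np.float64(125.8), np.float64(128.0), np.float64(130.0), np.float64(131.9), None]
top 17 [np.float64(140.2), np.float64(139.5), np.float64(138.0), np.float64(136.7), np.float64(135.1), np.float64(133.6), None]
scene 0 [np.float64(121.0), np.float64(122.4), np.float64(124.7), np.float64(126.9), np.float64(129.3), np.float64(131.3), np.float64(133.4)]
scene 17 [np.float64(138.5), np.float64(138.4), np.float64(137.0), np.float64(135.9), np.float64(134.5), np.float64(133.1), np.float64(131.7)]
[-0.13772577  0.00104899  0.01942288] [-0.29070085  0.14763599  0.20314905]
0 [0.1, 0.9, 7.2, -0.64, 0.04, 0.0] [ 0.636 -0.199  0.033]
-4 [0.2, 2.6, 16.8, -1.44, 0.1, 0.0] [ 0.636 -0.197  0.042]
-8 [0.3, 4.9, 26.2, -2.23, 0.16, 0.0] [ 0.636 -0.195  0.052]
-12 [0.6, 7.9, 35.4, -3.03, 0.21, 0.0] [ 0.636 -0.192  0.061]
-16 [0.8, 11.5, 44.4, -3.83, 0.27, -0.0] [ 0.636 -0.188  0.07 ]
-20 [1.1, 15.8, 53.2, -4.63, 0.32, 0.0] [ 0.637 -0.184  0.079]
-24 [1.4, 20.6, 61.6, -5.43, 0.38, 0.0] [ 0.637 -0.179  0.087]
-28 [1.8, 26.0, 69.6, -6.22, 0.44, 0.0] [ 0.637 -0.174  0.095]
-32 [2.2, 32.0, 77.3, -7.02, 0.49, 0.0] [ 0.638 -0.168  0.103]
-36 [2.7, 38.5, 84.5, -7.82, 0.55, -0.0] [ 0.638 -0.161  0.11 ]
-40 [3.2, 45.5, 91.2, -8.62, 0.6, -0.0] [ 0.639 -0.154  0.117]
-44 [3.7, 52.9, 97.4, -9.42, 0.66, -0.0] [ 0.639 -0.147  0.123]
```

Request:
send_rows(targets=[[[0, 0, 2, -0.1, 0, 0], [0, 0.5, 4.5, -0.35, 0, 0], [0, 1, 7, -0.64, 0, 0], [0, 1, 9.5, -0.84, 0, 0], [0, 1.5, 12, -1.04, 0.1, 0], [0, 2, 14.5, -1.24, 0.1, 0], [0, 2.5, 17, -1.44, 0.1, 0], [0, 3, 19, -1.64, 0.1, 0], [0, 4, 21.5, -1.84, 0.1, 0], [0, 4.5, 24, -2.04, 0.15, 0], [0.5, 5, 26, -2.23, 0.15, 0], [0.5, 6, 28.5, -2.43, 0.15, 0], [0.5, 6.5, 31, -2.63, 0.2, 0], [0.5, 7, 33, -2.83, 0.2, 0], [0.5, 8, 35.5, -3.03, 0.2, 0], [0.5, 9.5, 40, -3.43, 0.25, 0], [1, 11.5, 44.5, -3.83, 0.27, 0], [1, 15.5, 53, -4.63, 0.3, 0], [1, 15.5, 53, -4.63, 0.3, 0]]])

```text
time_s: 24.02
ee_pos: [0.6367, -0.1803, 0.0794]
tool_rot: [2.263, 2.113, -0.055]
force: [0.7, 0.8, -6.1]
opening: 0.291
```

```bash
python3 look.py 18 180 60 200 110; python3 bar.py 18; python3 post.py 18;python3 - <<'E'
from plan import *;import pickle
a,b=pickle.load(open('rel2.pkl','rb'));rel=(a,R.from_quat(b));s=ctrl.sense();H,Rb=barof(s,rel);print(inbat(H),Rb.as_matrix()[:,0].round(3),s['torque'])
for ph in [-20,-24,-28,-32,-36,-40,-44]:
    p,Rt=tool(rel,bat(0.0,-.107,.0165),barR(86,ph));print(ph,[float(v) for v in delta(p,Rt,s)],p.round(3))
for y,z in [(-.16,.0175),(-.2,.06)]:
    p,Rt=tool(rel,bat(0.0,y,z),barR(86,-44));print(ph,[float(v) for v in delta(p,Rt,s)],p.round(3))
E
```

```text
24.1167 [ 0.6361 -0.1821  0.0782] [[0.07, 0.998, 0.003], [0.996, -0.07, -0.056], [-0.056, 0.007, -0.998]] [ 0.2 -0.4 -7.1] 0.29261849266582146 [-0.36  0.45 -0.15  0.94 -0.05  1.29]
top 222 c [ 0.6318 -0.2575  0.1015] u [ 0.037  0.935 -0.354] yaw 87.75 pitch -20.71 ends [ 0.6328 -0.2329  0.0922] [ 0.6309 -0.2814  0.1105]
scene 53 c [ 0.6412 -0.2004  0.0795] u [-0.383  0.841 -0.381] yaw 114.49 pitch -22.39 ends [ 0.6339 -0.1843  0.0722] [ 0.6491 -0.2176  0.0873]
top 0 [np.float64(122.7), np.float64(123.8), np.float64(125.8), np.float64(128.0), np.float64(130.0), np.float64(131.9), None]
top 18 [np.float64(133.2), np.float64(133.3), np.float64(133.0), np.float64(132.9), np.float64(132.8), np.float64(132.8), None]
scene 0 [np.float64(121.0), np.float64(122.4), np.float64(124.7), np.float64(126.9), np.float64(129.3), np.float64(131.3), np.float64(133.4)]
scene 18 [np.float64(131.7), np.float64(132.0), np.float64(131.9), np.float64(132.3), np.float64(132.3), np.float64(132.3), np.float64(132.2)]
[-0.001  -0.1049  0.0132] [ 0.063  0.939 -0.339] [ 0.05772377  0.03568237 -0.04795047]
-20 [0.6, -1.9, 3.7, -0.04, 0.01, -0.03] [ 0.637 -0.184  0.082]
-24 [1.0, 2.9, 12.1, -0.83, 0.07, -0.03] [ 0.637 -0.179  0.09 ]
-28 [1.3, 8.3, 20.1, -1.63, 0.12, -0.03] [ 0.637 -0.174  0.098]
-32 [1.8, 14.3, 27.8, -2.43, 0.18, -0.03] [ 0.638 -0.168  0.106]
-36 [2.2, 20.8, 35.0, -3.23, 0.23, -0.03] [ 0.638 -0.161  0.113]
-40 [2.7, 27.8, 41.7, -4.03, 0.29, -0.03] [ 0.639 -0.154  0.12 ]
-44 [3.2, 35.2, 48.0, -4.83, 0.34, -0.03] [ 0.639 -0.147  0.126]
-44 [-1.1, -17.6, 49.0, -4.83, 0.34, -0.03] [ 0.635 -0.2    0.127]
-44 [-4.3, -57.5, 91.5, -4.83, 0.34, -0.03] [ 0.632 -0.24   0.17 ]
```

View pics/l18.png

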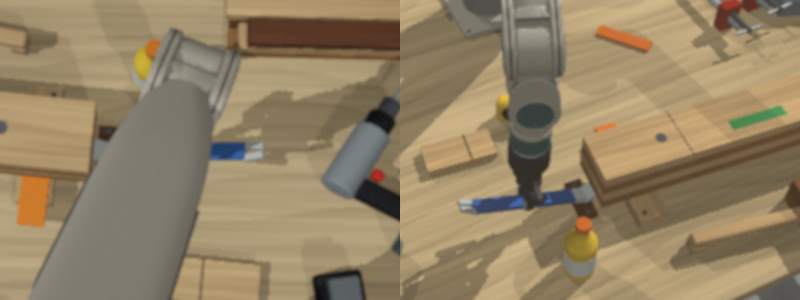

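Run:
```python
from m import *;from plan import *;import pickle
X=cloud(load('top0.npz')).reshape(-1,3)
k=(X[:,2]>.02)&(X[:,1]<-.38)&(X[:,0]>.4)&(X[:,0]<.8)&(X[:,1]>-.65)
P=X[k]
for x0 in np.arange(.42,.74,.02):
    q=P[abs(P[:,0]-x0)<.01]; print(round(x0,2),q[:,1].max().round(3) if len(q) else None,end='; ')
k=(X[:,2]>.01)&(X[:,2]<.03)&(X[:,0]>.35)&(X[:,0]<.53)&(X[:,1]>-.36)&(X[:,1]<-.13)
print('\noffcut x max',np.percentile(X[k],98,axis=0))
a,b=pickle.load(open('rel2.pkl','rb'));rel=(a,R.from_quat(b));s=ctrl.sense()
for lab,H,Rb in [('wd0',bat(0,-.107,.0155),barR(86,-28)),('wd1',bat(0,-.165,.017),barR(86,-28)),('up',np.array([.60,-.16,.08]),barR(82,-10)),('hov',np.array([.590,-.138,.03]),barR(80.4,0)),('dn',np.array([.590,-.138,.001]),barR(80.4,0))]:
    p,Rt=tool(rel,H,Rb);print(lab,[float(v) for v in delta(p,Rt,s)],p.round(3))
```

```text
0.42 -0.412; 0.44 -0.411; 0.46 -0.463; 0.48 -0.547; 0.5 -0.544; 0.52 -0.554; 0.54 -0.382; 0.56 -0.384; 0.58 -0.441; 0.6 -0.425; 0.62 -0.429; 0.64 -0.441; 0.66 -0.455; 0.68 -0.467; 0.7 -0.481; 0.72 -0.502; 
offcut x max [ 0.46686043 -0.17542584  0.02586094]
wd0 [1.3, 8.3, 19.1, -1.63, 0.12, -0.03] [ 0.637 -0.174  0.097]
wd1 [-3.4, -49.5, 20.6, -1.63, 0.12, -0.03] [ 0.633 -0.232  0.099]
up [-55.5, -108.7, 44.9, 1.95, -0.19, -0.83] [ 0.581 -0.291  0.123]
hov [-70.1, -91.5, -28.7, 3.94, -0.45, -1.14] [ 0.566 -0.274  0.049]
dn [-70.1, -91.5, -57.7, 3.94, -0.45, -1.14] [ 0.566 -0.274  0.02 ]
```

Request:
send_rows(targets=[[[0.5, 2, 7, -0.5, 0, 0], [1, 5, 13, -1, 0.1, 0], [1.3, 8, 19, -1.6, 0.1, 0], [1.3, 8, 19, -1.6, 0.1, 0], [0.5, 0, 20, -1.6, 0.1, 0], [0, -10, 20, -1.6, 0.1, 0], [-1, -22, 20.5, -1.6, 0.1, 0], [-2, -34, 21, -1.6, 0.1, 0], [-3, -50, 21, -1.6, 0.1, 0], [-15, -65, 30, -1.6, 0.1, 0], [-30, -90, 45, -0.8, 0, -0.3], [-45, -105, 60, 0.4, -0.1, -0.6], [-55, -109, 50, 1.6, -0.2, -0.8], [-65, -100, 30, 2.8, -0.3, -1], [-70, -92, 5, 3.9, -0.45, -1.14], [-70, -92, -10, 3.94, -0.45, -1.14], [-70, -92, -20, 3.94, -0.45, -1.14], [-70, -92, -20, 3.94, -0.45, -1.14], [-70, -92, -20, 3.94, -0.45, -1.14]]])

```text
time_s: 25.7
ee_pos: [0.5665, -0.2741, 0.058]
tool_rot: [-2.249, -1.895, -0.331]
force: [0.2, 0.7, -7.1]
opening: 0.289
```

```bash
python3 look.py 19 180 60 200 110; python3 bar.py 19; python3 post.py 19
```

```text
25.8 [ 0.5679 -0.2743  0.0598] [[0.161, 0.985, 0.056], [0.945, -0.17, 0.278], [0.284, 0.008, -0.959]] [-0.   0.2 -7.6] 0.2917409735108152 [-0.66  0.51 -0.14  1.05  0.26  1.06]
top 509 c [ 0.5755 -0.2278  0.0525] u [ 0.112  0.994 -0.008] yaw 83.58 pitch -0.47 ends [ 0.582  -0.1702  0.052 ] [ 0.5683 -0.2919  0.053 ]
scene 336 c [ 0.5723 -0.2601  0.0521] u [ 0.164  0.986 -0.01 ] yaw 80.54 pitch -0.58 ends [ 0.5875 -0.1688  0.0512] [ 0.5535 -0.3725  0.0533]
top 0 [np.float64(122.7), np.float64(123.8), np.float64(125.8), np.float64(128.0), np.float64(130.0), np.float64(131.9), None]
top 19 [np.float64(133.3), np.float64(133.3), np.float64(133.0), np.float64(132.9), np.float64(132.8), np.float64(132.5), None]
scene 0 [np.float64(121.0), np.float64(122.4), np.float64(124.7), np.float64(126.9), np.float64(129.3), np.float64(131.3), np.float64(133.4)]
scene 19 [np.float64(131.6), np.float64(132.0), np.float64(132.1), np.float64(132.3), np.float64(132.3), np.float64(132.1), np.float64(132.2)]
```

View pics/l19.png

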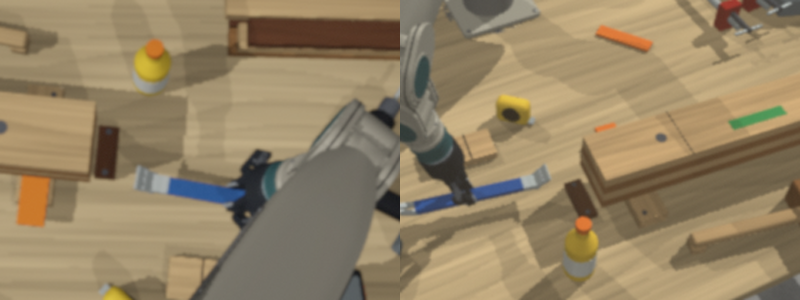

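Request:
send_rows(targets=[[[-1, 0, -15, 0, 0, 0], [-1, 0, -27, 0, 0, 0], [-1, 0, -33, 0, 0, 0], [-1, 0, -36, 0, 0, 0], [-1, 0, -38, 0, 0, 0], [-1, 0, -39, 0, 0, 0], [-1, 0, -40, 0, 0, 0], [-1, 0, -40, 0, 0, 0]]])

```text
time_s: 26.47
ee_pos: [0.5672, -0.2745, 0.0201]
tool_rot: [-2.251, -1.898, -0.334]
force: [0.1, -0.0, -6.6]
opening: 0.295
```

Request:
send_rows(targets=[[[0, 0, 0, 0, 0, 0], [0, 0, 0, 0, 0, 0], [0, 0, 0, 0, 0, 0], [0, 0, 0, 0, 0, 0], [0, 0, 0, 0, 0, 0]]], hand=60)

```text
time_s: 26.88
ee_pos: [0.5679, -0.275, 0.0211]
tool_rot: [-2.252, -1.9, -0.335]
force: [0.3, -0.0, 0.3]
opening: 0.705
```

Request:
send_rows(targets=[[[0, -4, 14, 0, 0, 0], [-1, -10, 35, 0, 0, 0], [-2, -20, 70, 0, 0, 0], [-40, -25, 110, -1, 0, 0], [-75, -25, 150, -2, 0, 0], [-110, -25, 180, -3, 0, 0], [-140, -25, 200, -3, 0, 0], [-140, -25, 200, -3, 0, 0]]])

```text
time_s: 27.55
ee_pos: [0.4262, -0.299, 0.2248]
tool_rot: [2.372, 2.018, 0.089]
force: [-0.2, 0.1, 0.0]
opening: 0.704
```

```bash
python3 look.py 20 180 60 200 110; python3 bar.py 20; python3 post.py 20; python3 shim.py 20 .06
```

```text
27.65 [ 0.4272 -0.3006  0.2251] [[0.162, 0.985, 0.062], [0.987, -0.163, 0.015], [0.025, 0.059, -0.998]] [ 0.4 -0.8  0. ] 0.6998852262745324 [-0.77  0.08 -0.31  1.14  0.05  0.97]
top 875 c [ 0.5683 -0.274   0.0139] u [ 0.156  0.988 -0.001] yaw 81.01 pitch -0.05 ends [ 0.5844 -0.1718  0.0138] [ 0.5519 -0.3776  0.014 ]
scene 463 c [ 0.57   -0.2743  0.0119] u [ 0.157  0.988 -0.   ] yaw 80.95 pitch -0.01 ends [ 0.5866 -0.1702  0.0119] [ 0.5541 -0.3739  0.012 ]
top 0 [np.float64(122.7), np.float64(123.8), np.float64(125.8), np.float64(128.0), np.float64(130.0), np.float64(131.9), None]
top 20 [np.float64(133.4), np.float64(133.1), np.float64(133.1), np.float64(133.0), np.float64(132.8), np.float64(132.7), None]
scene 0 [np.float64(121.0), np.float64(122.4), np.float64(124.7), np.float64(126.9), np.float64(129.3), np.float64(131.3), np.float64(133.4)]
scene 20 [np.float64(131.4), np.float64(132.0), np.float64(132.0), np.float64(131.9), np.float64(132.2), np.float64(132.2), np.float64(132.1)]
top [192, 183, 22, 35, 639] c [556.4  52.2] size [45.3 79.7] ang 175.7 z [37.6 41.  44.1] bat [-0.0989 -0.0009  0.    ]
top [94, 297, 44, 54, 833] c [268.4 247.6] size [135.  35.] ang 38.4 z [ 4.8  8.2 11.6] bat [-0.4017  0.1706  0.    ]
scene [338, 128, 39, 17, 276] c [265.2 253.7] size [139.9  50.8] ang 38.5 z [ 3.6  7.2 10.6] bat [-0.4054  0.1764  0.    ]
```

View pics/l20.png

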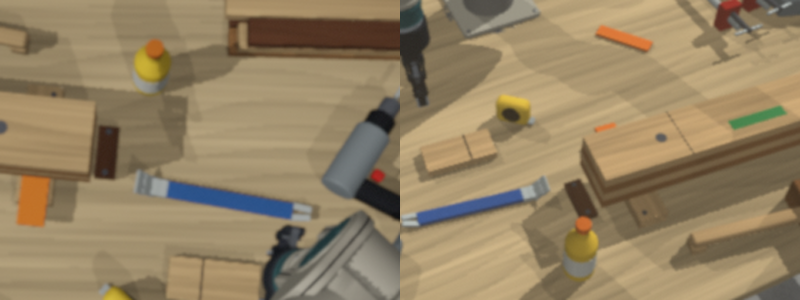

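Run:
```python
from m import *
for t in('0','20'):
    X=cloud(load('scene'+t+'.npz'));m=(X[...,2]>.112)&(X[...,2]<.145)&(X[...,0]>.4)&(X[...,1]>-.05)
    nl,lab,st,c=cv2.connectedComponentsWithStats(m.astype(np.uint8)); i=1+np.argmax(st[1:,4]);print(np.round(rectfit(X[lab==i]),1) if 0 else rectfit(X[lab==i]))
print(ctrl.job_done())
```

```text
((671.3717041015625, 286.6396484375), (664.0875854492188, 114.91024017333984), 85.41280364990234)
((671.384765625, 288.6360778808594), (664.5432739257812, 116.46349334716797), 85.30813598632812)
the job is handed in; nothing more can be done
None
```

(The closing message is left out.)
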